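# One turn of the cheese curler

### The job

Lower the scraper over the cheese curler's spindle with its crank knob above the board's grip until it stands on the cheese, and let go. Then take the knob and run the blade slowly round the bore one full turn clockwise (seen from above), from the grip all the way round and back to it, kept pressed on the cheese the whole way with a light steady pressure of about 10 N, never 25 N; the face is not level, so follow it by feel. Leave the scraper standing there on the spindle, let go, and do not push the small cheeses about.

Things in the scene. Friction and masses are not known exactly. Their poses are not given: they have to be found in the camera images.
- curler: cheese curler, fixed: round wooden board (187 mm across, top 18 mm above the deck), a flat wooden grip 36 mm wide sticking out to 182 mm from the centre, and an upright 12 mm steel spindle in the middle, tip 168 mm above the deck, last 10 mm tapered. Origin: board centre on the deck, on the spindle axis; z up; the grip points along its -x axis. Stands at various places and yaws.
- face: bare paste top of the cheese wheel on the board (wheel 130 mm across, top 113 mm), with a bore 48 mm wide, 6 mm deep round the spindle; cannot move. Origin on the spindle axis at the wheel's underside, 18 mm above the deck. The top is 98 mm above the deck on average but slopes 2.5 degrees in an unknown direction: up to 2.5 mm high or low at the rim. Hard, is not cut; only the blade rests on it.
- scraper: loose steel scraper, 0.17 kg, standing on its lower edge. Hub: upright sleeve 30 mm across, 60 mm high, 14.2 mm through bore. Blade 3 mm thick, 26 mm high, reaches along its -x axis to 50 mm from the bore axis, edge level with the hub's underside; 18 mm wide strap above (top at 29, end at 68 mm). Origin: bore axis at the underside; z up. Rocks 2-3 deg if fitted.
- knob (a point): middle of the crank knob, 51 mm above the scraper's underside: an upright dark wooden cylinder 18 mm across and 36 mm high (33 to 69 mm above the underside) that spins freely on its own axis, so a gripper holding it need not turn while it goes round the spindle.
- hub (a point): lower mouth of the scraper's bore, on its axis; when the scraper stands on the cheese this is 95 to 102 mm above the deck.
- wedge: small pale cheese wedge lying on the deck, 67 x 77 x 30 mm, bystander; origin at the centre of its underside
- small_round: small white-rind round cheese on the deck, 101 x 97 x 46 mm, bystander; origin at the centre of its underside
- brick: small tan cheese brick on the deck, 53 x 82 x 38 mm, bystander; origin at the centre of its underside

How it is judged:
By the outcome, as a careful person would: the job done as asked, in the order asked, and still so for the second after the job is handed in, with the robot touching nothing.
It also fails if it takes over 72 s, if anything falls off the work surface, if the arm or the gripper's body presses on something with over 40 N, if the wrist force passes 120 N, or if a joint passes its speed limit or range.

### The arm

A 7-joint arm with a two-finger parallel gripper is mounted at the origin on a cart in front of the work surface, level with it; the furniture and walls round the work are solid. World frame = base frame: x ahead of the robot, y to its left, z up, the work surface at z = 0. Lengths are in mm, angles in rad, forces in N, time in s.
With the tool pointing down it reaches from about 400 to 875 mm from the base axis. Payload 4.4 kg.
Tool frame: the origin (TCP) lies on the centre line of the jaws, within the pads' length; the fingertips stand 11 mm ahead of it and the grasp point (between the pads) lies 8 mm behind it (ctrl.tips_ahead is the distance from the TCP to the fingertips, in mm); z points along the fingers, y is the line along which they close (so a half turn about z gives the same grasp; the last joint's range is limited). The gripper opens to 85 mm and grips with 20 to 120 N. Pads are 22 mm wide; open, the fingers measure 114 mm over their backs; the gripper's body (76 mm by 85 mm) begins 54 mm behind the grasp point. The pads swing forward as they close: fully open they stand 13 mm farther back than shut.
Start: joints at [1.07, 0.628, 0.038, 1.517, -0.027, 0.996, -0.02], TCP at [273.827, -589.522, 242.313] pointing down, gripper open.
Joint ranges: [-3.06, 3.06], [-0.37, 2.12], [-1.25, 1.32], [0.18, 2.47], [-1.1, 4.24], [0.23, 1.98], [-2.94, 2.94]. Speed limits (rad/s): [2.57, 2.57, 3.14, 3.14, 3.14, 3.14, 3.14].

### API

Orientations are given as [roll, pitch, yaw] about the fixed x, y, z axes, in that order (R = Rz(yaw) Ry(pitch) Rx(roll)).
In Python, from cell import ctrl, eyes, job gives the robot as it stands. The module is installed in compiled form; this text tells all that it offers.
- The arm moves only by the tool carry_out, never from a script. Its argument "moves" is a list of rows, each an object of numbers: "tx", "ty", "tz": the shift along the tool's x, y, z as a fraction of full scale; "twist": the turn about the tool's z as a fraction of full scale; "fingers": the opening, from 0 (shut) to 1 (fully open). In form: [{"tx": .., "ty": .., "tz": .., "twist": .., "fingers": ..}, ...]. A call has 1 to 12 rows; each row shifts and turns the commanded pose from where the row before left it, along the tool's axes as they then stand; what a row does not reach is not made up. Full scale, the value 1, is 0.3 m for a shift and pi rad for a turn. A row lasts 1/8 s, in which the tool goes at most 62.5 mm and 10.7 degrees, less where a joint would pass 70% of its speed; a pose out of reach is approached as far as the arm can. A call with a number of a shift or a turn outside -1 to 1 is refused whole. A call with a gripper value outside its range is refused whole. The fingers move at their own pace and stop on an object; the grip force is fixed at half the most. Time passes only in rows, so rows that do not move let the fingers close. It gives the time, the measured TCP pose, the force, the opening and the grip force at its end, in the units of the state.
- ctrl.read_state(): the state, without advancing time (a new reading comes with each control period).
- eyes.get_image(name): name is "scene" or "top" or "wrist"; returns a dict with "color" (384x512x3 uint8, blue, green, red), "fovy" (degrees; the focal length in pixels is half the picture's height over the tangent of half this angle, whatever the lens; pixels are square), "cx", "cy" (the principal point, pixels), "world_from_camera" (4x4, takes a point from camera to world coordinates). Camera axes: x right, y up, looking along -z (the intrinsics and any distortion apply to the point x, -y, -z); pixel columns grow to the right and rows downward; lengths in mm; the calibration is good to about 2 mm. A picture is of the moment at which its call begins. There is no depth.
- job.finish_job(): hands the job in; it is judged then, once.
The state is a dict: "clock": time; "qpos": joint angles; "qd": joint speeds; "tau": joint torques, N m; "eef_pos": TCP position; "tool_rot": TCP orientation; "force": force on the tool from outside, world axes, zero at the start; "torque": the same for the moment, N m; "width": finger opening in mm; "gripper_force": force on a finger pad.
Only numpy, scipy, OpenCV 4.12 (cv2) and the standard library are available. Lean on these libraries where they do the work, as an engineer would, in place of code of your own. Each camera call takes 0.05 s, during which the arm holds its last target. There are 200 camera calls.

## Working session

There is one attempt and no reset: what is moved stays moved. The work goes in short steps, Python scripts to look and compute and a tool call to move; the robot and the scene stay as the last step left them, time stands still between calls to the robot, and variables do not carry over. Pictures are saved under pics/ and viewed, at most 10 in all, crops included, and the job is handed in when it is done.

Besides the shell and the picture viewer there is one more tool, called as name(argument=value, ...), one argument or row to a line, values as JSON. carry_out: Moves the arm, as the interface text tells. Its arguments: {"type":"object","properties":{"moves":{"type":"array","items":{"type":"object","properties":{"tx":{"type":"number","minimum":-1,"maximum":1},"ty":{"type":"number","minimum":-1,"maximum":1},"tz":{"type":"number","minimum":-1,"maximum":1},"twist":{"type":"number","minimum":-1,"maximum":1},"fingers":{"type":"number"}}}}},"required":["moves"]}

```bash
mkdir -p pics; cat > h.py <<'E'
import numpy as np,cv2
from cell import ctrl,eyes,job
def snap(n,f):
    im=eyes.get_image(n); cv2.imwrite(f'pics/{f}.png',im['color']); return im
def ray(im,u,v):
    f=im['color'].shape[0]/2/np.tan(np.radians(im['fovy'])/2)
    T=np.array(im['world_from_camera']); d=T[:3,:3]@np.array([(u-im['cx'])/f,-(v-im['cy'])/f,-1]); return T[:3,3],d
def onz(im,u,v,z):
    o,d=ray(im,u,v); return o+d*(z-o[2])/d[2]
E
python3 - <<'E'
from h import *
import pickle
print(ctrl.read_state(),ctrl.tips_ahead)
D={}
for n in ['scene','top']:
    D[n]=snap(n,n+'0'); print({k:v for k,v in D[n].items() if k!='color'})
pickle.dump(D,open('d0.pkl','wb'))
cv2.imwrite('pics/both0.png',cv2.resize(np.vstack([D['scene']['color'],D['top']['color']]),(512,768))[:600] if 0 else D['top']['color'])
E
```

```text
{'clock': 0.0, 'qpos': array([ 1.07023566,  0.62931905,  0.0384424 ,  1.51835015, -0.02701769,
        0.99631901, -0.02000062]), 'qd': array([-0.00234271,  0.00043856, -0.00127965, -0.00048783,  0.0004817 ,
       -0.00075129,  0.00027497]), 'tau': array([ 1.05508570e-03, -5.63378727e+01,  1.22606557e+00, -1.93445259e+01,
        1.08968068e-02,  1.04820920e-02,  7.54333342e-07]), 'eef_pos': array([ 273.55452904, -588.97305501,  241.41234088]), 'tool_rot': array([-3.13971492e+00,  8.60037072e-06,  4.34750470e-01]), 'force': array([-0.68253778, -0.72811596, -0.12509454]), 'torque': array([-0.0018683 ,  0.0084822 ,  0.02882366]), 'gripper_force': 0.0, 'width': 85.41865771310077} 11.0
{'fovy': 44.579563221481195, 'cx': 242.55914889345792, 'cy': 190.47862344434034, 'world_from_camera': array([[-8.11413526e-01,  2.77245148e-01, -5.14532037e-01,
        -1.21128402e+02],
       [-5.84465464e-01, -3.89206277e-01,  7.11982160e-01,
         8.89882593e+02],
       [-2.86549931e-03,  8.78438161e-01,  4.77847451e-01,
         6.94861684e+02],
       [ 0.00000000e+00,  0.00000000e+00,  0.00000000e+00,
         1.00000000e+00]])}
{'fovy': 57.45452686629338, 'cx': 253.54723529504284, 'cy': 191.23777592329202, 'world_from_camera': array([[ 9.58769081e-03,  9.85417053e-01, -1.69886164e-01,
         3.64096651e+02],
       [-9.99954034e-01,  9.46085911e-03, -1.55609030e-03,
        -5.82285725e+01],
       [ 7.38711452e-05,  1.69893275e-01,  9.85462465e-01,
         1.03354700e+03],
       [ 0.00000000e+00,  0.00000000e+00,  0.00000000e+00,
         1.00000000e+00]])}
```

View pics/top0.png

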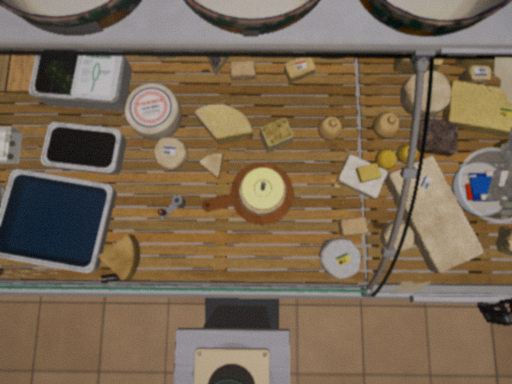

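View pics/scene0.png

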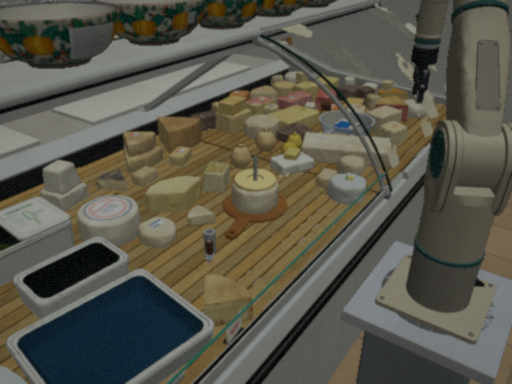

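The top view shows the curler at about (263,190), its grip pointing left to (207,204). The scraper is at about (172,205), the wedge at (211,163), and the small round at (171,153) or (342,258). In the scene view the scraper is at (209,243) and the curler at (255,195). There is a front glass edge and a curved support near (388,190). I'll zoom in and triangulate these.

```bash
python3 - <<'E'
from h import *
import pickle
D=pickle.load(open('d0.pkl','rb'));s=D['scene'];t=D['top']
def tri(a,b):
    o1,d1=ray(s,*a);o2,d2=ray(t,*b)
    A=np.stack([d1,-d2],1);k=np.linalg.lstsq(A,o2-o1,rcond=None)[0]
    p,q=o1+k[0]*d1,o2+k[1]*d2; return ((p+q)/2).round(0),np.linalg.norm(p-q).round(1)
for n,a,b in [('support bottom',(388,192),(371,291)),('support top',(260,38),(425,55)),('spindle tip',(254,156),(263,184)),('scr hub',(209,232),(179,200)),]:
    print(n,tri(a,b))
for n,b,z in [('curler',(263,193),18),('grip end',(205,204),18),('hub',(179,201),60),('knob',(163,211),60),('front teal',(200,287),0)]: print(n,onz(t,*b,z).round())
a=cv2.resize(t['color'][130:240,130:310],(800,489),interpolation=cv2.INTER_CUBIC)
b=cv2.resize(s['color'][130:300,140:310],(560,560),interpolation=cv2.INTER_CUBIC)
cv2.imwrite('pics/a.png',a);cv2.imwrite('pics/b.png',b)
E
```

```text
support bottom (array([ 256., -394.,    1.]), np.float64(1.2))
support top (array([ 738., -388.,  410.]), np.float64(9.3))
spindle tip (array([536., -79., 165.]), np.float64(7.0))
scr hub (array([508., 155.,  54.]), np.float64(5.9))
curler [534. -84.  18.]
grip end [500.  85.  18.]
hub [502. 152.  60.]
knob [473. 196.  60.]
front teal [263.  94.   0.]
```

View pics/a.png

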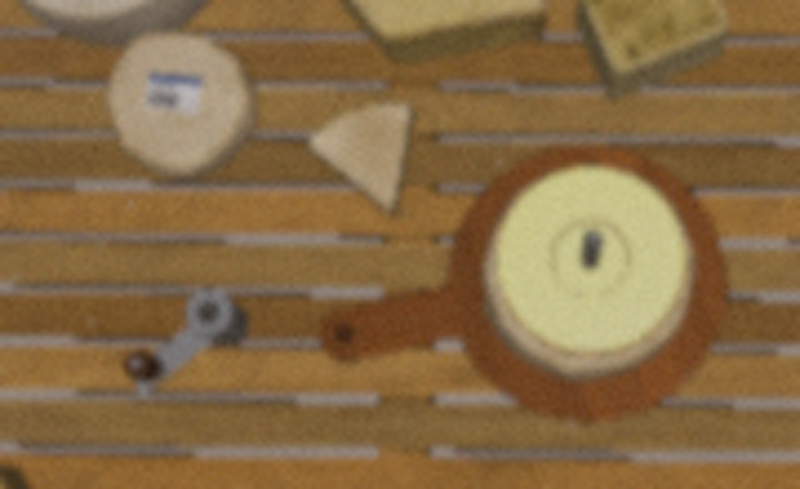

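View pics/b.png

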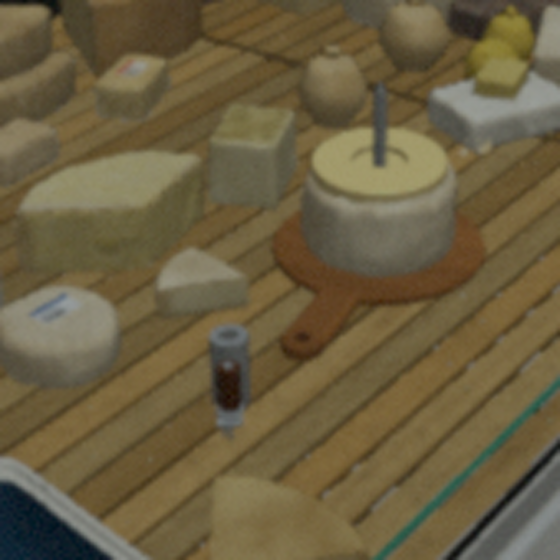

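```bash
python3 - <<'E'
from h import *
import pickle
D=pickle.load(open('d0.pkl','rb'));s=D['scene'];t=D['top']
o,_=ray(s,0,0)
for p in [(388,190),(375,165),(355,125),(320,80),(290,52),(260,38)]:
    o,d=ray(s,*p); print('arch',(o+d*(-391-o[1])/d[1]).round())
for p in [(371,291),(385,262),(400,210),(415,130),(420,80),(425,55)]:
    o,d=ray(t,*p); print('arch top',(o+d*(-391-o[1])/d[1]).round())
for z in (0,20,50,100): print(z,onz(s,255,298,z).round(),onz(s,200,346,z).round(),onz(t,100,290,z).round(),onz(t,300,286,z).round())
for im,n in((s,'s'),(t,'t')):
    h=cv2.cvtColor(im['color'],cv2.COLOR_BGR2HSV)
    m=((h[...,0]>70)&(h[...,0]<95)&(h[...,1]>70)).astype(np.uint8)
    k,l,st,c=cv2.connectedComponentsWithStats(m)
    print(n,[(st[i].tolist()) for i in range(1,k) if st[i,4]>25])
E
```

```text
arch [ 256. -391.   10.]
arch [ 307. -391.   81.]
arch [ 385. -391.  192.]
arch [ 513. -391.  309.]
arch [ 622. -391.  379.]
arch [ 734. -391.  409.]
arch top [ 258. -391.   11.]
arch top [ 341. -391.  130.]
arch top [ 461. -391.  240.]
arch top [ 616. -391.  339.]
arch top [ 709. -391.  375.]
arch top [ 747. -391.  402.]
0 [318. 237.   0.] [327. 411.   0.] [252. 379.   0.] [ 268. -192.    0.]
20 [305. 256.  20.] [314. 425.  20.] [254. 371.  20.] [ 270. -190.   20.]
50 [286. 284.  50.] [295. 446.  50.] [257. 358.  50.] [ 273. -186.   50.]
100 [255. 331. 100.] [263. 480. 100.] [263. 337. 100.] [ 278. -179.  100.]
s [[190, 0, 24, 16, 80], [225, 0, 21, 13, 137], [257, 0, 6, 6, 27], [452, 0, 56, 19, 256], [166, 4, 17, 15, 113], [112, 6, 36, 18, 245], [151, 14, 15, 12, 86], [0, 21, 36, 24, 353], [74, 20, 10, 8, 53], [42, 25, 28, 18, 265], [262, 35, 16, 9, 26], [415, 38, 25, 6, 94], [53, 51, 7, 7, 28], [297, 56, 17, 13, 26], [430, 130, 15, 48, 404], [167, 188, 202, 196, 548], [415, 239, 68, 29, 272], [29, 280, 14, 5, 26]]
t [[372, 5, 14, 13, 71], [386, 16, 18, 11, 85], [409, 20, 12, 9, 47], [435, 29, 13, 6, 44], [0, 286, 366, 7, 580]]
```

```bash
cat >> h.py <<'E'
def plan(p,yaw,wps,fing):
    """wps: list of (x,y,z,yaw_deg,nrows) -> rows (world targets turned into tool-axis fractions)"""
    p=np.array(p,float);rows=[]
    for x,y,z,yd,n in wps:
        for k in range(n,0,-1):
            d=(np.array([x,y,z])-p)/k; dy=(np.radians(yd)-yaw)/k
            c,s=np.cos(yaw),np.sin(yaw)
            t=np.round([(c*d[0]+s*d[1])/300,(s*d[0]-c*d[1])/300,-d[2]/300,-dy/np.pi],4)
            rows.append(dict(zip(['tx','ty','tz','twist'],t.tolist()))|{'fingers':fing})
            p=p+300*np.array([c*t[0]+s*t[1],s*t[0]-c*t[1],-t[2]]);yaw=yaw-t[3]*np.pi
    for r in rows: print(str(r).replace("'",'"'),end=',\n')
    print('cmd end',p.round(1),np.degrees(yaw).round(1))
def st():
    s=ctrl.read_state();return s['eef_pos'],s['tool_rot'][2]
E
python3 - <<'E'
from h import *
import pickle
D=pickle.load(open('d0.pkl','rb'));t=D['top']
H=onz(t,177,200.2,60);K=onz(t,162,211.5,69);C=onz(t,263.5,186,150)
print(H,K,np.linalg.norm((H-K)[:2]),np.degrees(np.arctan2(*(K-H)[1::-1])))
plan([273.8,-589.5,242.3],.4347,[(245,-340,300,60,5),(400,0,300,105,7)],1)
E
```

```text
[504.33153989 157.97978646  60.        ] [471.06654858 196.00026916  69.        ] 50.51847930336644 131.18342340058877
{"tx": 0.0526, "ty": -0.1589, "tz": -0.0385, "twist": -0.039, "fingers": 1},
{"tx": 0.0717, "ty": -0.1513, "tz": -0.0385, "twist": -0.039, "fingers": 1},
{"tx": 0.0896, "ty": -0.1415, "tz": -0.0384, "twist": -0.039, "fingers": 1},
{"tx": 0.1063, "ty": -0.1294, "tz": -0.0385, "twist": -0.039, "fingers": 1},
{"tx": 0.1212, "ty": -0.1155, "tz": -0.0384, "twist": -0.039, "fingers": 1},
{"tx": 0.1771, "ty": -0.017, "tz": -0.0, "twist": -0.0357, "fingers": 1},
{"tx": 0.1779, "ty": 0.0029, "tz": -0.0, "twist": -0.0357, "fingers": 1},
{"tx": 0.1765, "ty": 0.0228, "tz": -0.0, "twist": -0.0357, "fingers": 1},
{"tx": 0.1728, "ty": 0.0424, "tz": -0.0, "twist": -0.0357, "fingers": 1},
{"tx": 0.167, "ty": 0.0615, "tz": -0.0, "twist": -0.0357, "fingers": 1},
{"tx": 0.159, "ty": 0.0798, "tz": -0.0, "twist": -0.0357, "fingers": 1},
{"tx": 0.1491, "ty": 0.0972, "tz": -0.0, "twist": -0.0358, "fingers": 1},
cmd end [400.  -0. 300.] 105.0
```

carry_out(
  moves=[
    {"tx": 0.0526,"ty": -0.1589,"tz": -0.0385,"twist": -0.039,"fingers": 1},
    {"tx": 0.0717,"ty": -0.1513,"tz": -0.0385,"twist": -0.039,"fingers": 1},
    {"tx": 0.0896,"ty": -0.1415,"tz": -0.0384,"twist": -0.039,"fingers": 1},
    {"tx": 0.1063,"ty": -0.1294,"tz": -0.0385,"twist": -0.039,"fingers": 1},
    {"tx": 0.1212,"ty": -0.1155,"tz": -0.0384,"twist": -0.039,"fingers": 1},
    {"tx": 0.1771,"ty": -0.017,"tz": 0,"twist": -0.0357,"fingers": 1},
    {"tx": 0.1779,"ty": 0.0029,"tz": 0,"twist": -0.0357,"fingers": 1},
    {"tx": 0.1765,"ty": 0.0228,"tz": 0,"twist": -0.0357,"fingers": 1},
    {"tx": 0.1728,"ty": 0.0424,"tz": 0,"twist": -0.0357,"fingers": 1},
    {"tx": 0.167,"ty": 0.0615,"tz": 0,"twist": -0.0357,"fingers": 1},
    {"tx": 0.159,"ty": 0.0798,"tz": 0,"twist": -0.0357,"fingers": 1},
    {"tx": 0.1491,"ty": 0.0972,"tz": 0,"twist": -0.0358,"fingers": 1},
  ],
)

```text
clock: 1.6
eef_pos: [400.3, 1.4, 300.0]
tool_rot: [3.141, 0.0, 1.836]
force: [0.0, -0.3, 0.5]
width: 85.3
gripper_force: 0.0
```

```bash
python3 - <<'E'
from h import *
import pickle
s=ctrl.read_state();print(s['eef_pos'],s['tool_rot'],s['qpos'],s['clock'])
plan([400,0,300],np.radians(105),[(490,120,250,123,4)],1)
w=snap('wrist','w0');pickle.dump(w,open('w0.pkl','wb'));print({k:v for k,v in w.items() if k!='color'})
E
```

```text
[400.33152894   1.44118267 300.0402338 ] [3.14144274e+00 4.27187905e-04 1.83612769e+00] [ 0.38949315  0.22374102 -0.56147015  2.06701403  0.15316392  0.88986498
  0.00781452] 1.6
{"tx": 0.0772, "ty": 0.0983, "tz": 0.0417, "twist": -0.025, "fingers": 1},
{"tx": 0.0692, "ty": 0.1041, "tz": 0.0417, "twist": -0.025, "fingers": 1},
{"tx": 0.0609, "ty": 0.1092, "tz": 0.0416, "twist": -0.025, "fingers": 1},
{"tx": 0.0521, "ty": 0.1136, "tz": 0.0417, "twist": -0.025, "fingers": 1},
cmd end [490. 120. 250.] 123.0
{'fovy': 64.91689009247449, 'cx': 257.3596744207895, 'cy': 193.07989708163095, 'world_from_camera': array([[ 9.65125737e-01, -2.48086789e-01, -8.35778479e-02,
         3.78484416e+02],
       [ 2.61786749e-01,  9.14739245e-01,  3.07765839e-01,
         8.06160297e+01],
       [ 9.92985161e-05, -3.18912306e-01,  9.47784222e-01,
         4.31920219e+02],
       [ 0.00000000e+00,  0.00000000e+00,  0.00000000e+00,
         1.00000000e+00]])}
```

View pics/w0.png

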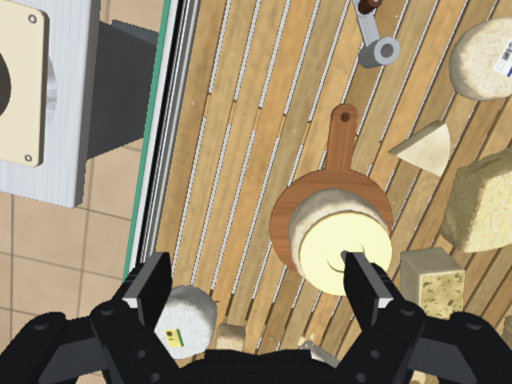

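Wrist view: hub hole at (382,50), knob at (371,3), grip-end hole at (345,116), board centred around (331,232), spindle at about (345,258).

```bash
python3 - <<'E'
from h import *
import pickle
w=pickle.load(open('w0.pkl','rb'))
H=onz(w,382,50,60);K=onz(w,371,3,69);G=onz(w,345,116,18)
hsv=cv2.cvtColor(w['color'],cv2.COLOR_BGR2HSV)
print('board hsv',hsv[182,300],'face',hsv[270,330],'deck',hsv[150,280],'grip',hsv[150,341])
print(H,K,np.linalg.norm((H-K)[:2]),np.degrees(np.arctan2(*(K-H)[1::-1])));print(G)
# face outline at z~98 
m=cv2.inRange(hsv,(22,40,200),(34,160,255));k,l,s_,c=cv2.connectedComponentsWithStats(m);i=l[270,330];print(s_[i])
ps=np.argwhere(l==i)[:,::-1];hull=cv2.convexHull(ps.astype(np.int32))[:,0]
P=np.array([onz(w,u,v,98)[:2] for u,v in hull],np.float32);print('face circle',cv2.minEnclosingCircle(P))
E
```

```text
board hsv [ 13 143 148] face [ 31  45 249] deck [ 19 102 177] grip [ 13 144 158]
[501.84528074 159.78015079  60.        ] [470.33753066 196.51341771  69.        ] 48.39495029429318 130.6211537783885
[499.31416821  81.34628802  18.        ]
[ 294  213   98   83 4633]
face circle ((531.2158813476562, -78.1697006225586), 63.18985366821289)
```

```bash
python3 - <<'E'
from h import *
plan([400,0,300],np.radians(105),[(528,129,220,131,5)],1)
E
```

```text
{"tx": 0.061, "ty": 0.1047, "tz": 0.0533, "twist": -0.0289, "fingers": 1},
{"tx": 0.0512, "ty": 0.1098, "tz": 0.0533, "twist": -0.0289, "fingers": 1},
{"tx": 0.0411, "ty": 0.114, "tz": 0.0534, "twist": -0.0289, "fingers": 1},
{"tx": 0.0306, "ty": 0.1172, "tz": 0.0533, "twist": -0.0289, "fingers": 1},
{"tx": 0.0198, "ty": 0.1195, "tz": 0.0534, "twist": -0.0288, "fingers": 1},
cmd end [528. 129. 220.] 131.0
```

carry_out(
  moves=[
    {"tx": 0.061,"ty": 0.1047,"tz": 0.0533,"twist": -0.0289,"fingers": 1},
    {"tx": 0.0512,"ty": 0.1098,"tz": 0.0533,"twist": -0.0289,"fingers": 1},
    {"tx": 0.0411,"ty": 0.114,"tz": 0.0534,"twist": -0.0289,"fingers": 1},
    {"tx": 0.0306,"ty": 0.1172,"tz": 0.0533,"twist": -0.0289,"fingers": 1},
    {"tx": 0.0198,"ty": 0.1195,"tz": 0.0534,"twist": -0.0288,"fingers": 1},
    {"fingers": 1},
    {"fingers": 1},
  ],
)

```text
validation failed for argument at $.mo...
```

```bash
python3 - <<'E'
from h import *
import pickle
s=ctrl.read_state();print(s['eef_pos'],s['tool_rot'],s['qpos'],s['clock'])
w=snap('wrist','w1');pickle.dump(w,open('w1.pkl','wb'))
E
```

```text
[403.64306034   8.79425709 300.79662512] [ 3.13489966 -0.00417113  1.84768207] [ 0.38307405  0.22653302 -0.57038642  2.0620874   0.15080859  0.88720069
  0.00631999] 1.65
```

View pics/w1.png

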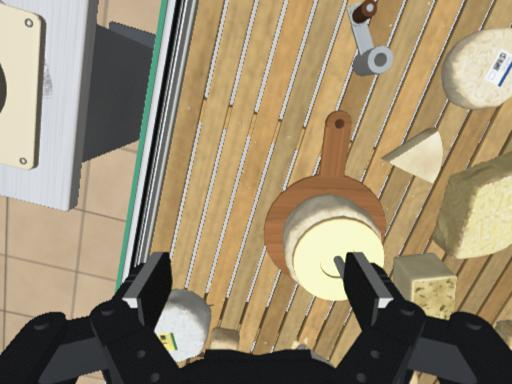

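The move was refused because still rows need every key. The wrist view is unchanged: hub at (378,59), knob at (365,10).

carry_out(
  moves=[
    {"tx": 0.061,"ty": 0.1047,"tz": 0.0533,"twist": -0.0289,"fingers": 1},
    {"tx": 0.0512,"ty": 0.1098,"tz": 0.0533,"twist": -0.0289,"fingers": 1},
    {"tx": 0.0411,"ty": 0.114,"tz": 0.0534,"twist": -0.0289,"fingers": 1},
    {"tx": 0.0306,"ty": 0.1172,"tz": 0.0533,"twist": -0.0289,"fingers": 1},
    {"tx": 0.0198,"ty": 0.1195,"tz": 0.0534,"twist": -0.0288,"fingers": 1},
    {"tx": 0,"ty": 0,"tz": 0,"twist": 0,"fingers": 1},
    {"tx": 0,"ty": 0,"tz": 0,"twist": 0,"fingers": 1},
    {"tx": 0,"ty": 0,"tz": 0,"twist": 0,"fingers": 1},
  ],
)

```text
clock: 2.7
eef_pos: [527.6, 127.7, 220.4]
tool_rot: [-3.141, 0.001, 2.285]
force: [0.2, -0.6, 0.2]
width: 85.4
gripper_force: 0.0
```

```bash
python3 - <<'E'
from h import *
import pickle
s=ctrl.read_state();print(s['eef_pos'],s['tool_rot'],s['clock'])
w=snap('wrist','w1');pickle.dump(w,open('w1.pkl','wb'))
s=ctrl.read_state();print(s['eef_pos'],w['world_from_camera'])
E
```

```text
[527.57877697 127.70142143 220.40866578] [-3.14100820e+00  9.36331937e-04  2.28469892e+00] 2.7
[527.73349042 127.85161368 220.53236544] [[ 7.56082005e-01 -6.20214254e-01 -2.08983925e-01  4.73446252e+02]
 [ 6.54476875e-01  7.16428063e-01  2.41641990e-01  1.89786290e+02]
 [-1.47857918e-04 -3.19476307e-01  9.47594253e-01  3.52246521e+02]
 [ 0.00000000e+00  0.00000000e+00  0.00000000e+00  1.00000000e+00]]
```

View pics/w1.png

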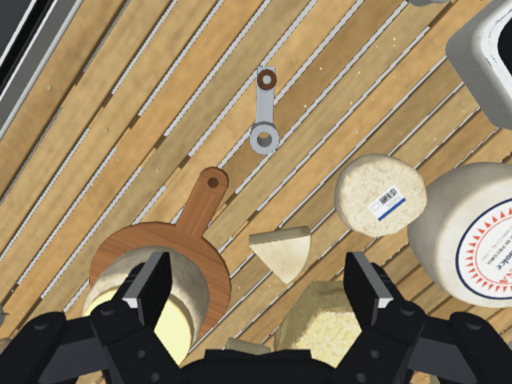

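Clear view: hub top centre (264.5,138), knob top (266.5,79), grip hole (214,181).

```bash
python3 - <<'E'
from h import *
import pickle
w=pickle.load(open('w1.pkl','rb'));c=w['color']
g=cv2.cvtColor(c,cv2.COLOR_BGR2HSV)
# hub: low-saturation blob round (264,138)
m=((g[...,1]<70)&(g[...,2]>90)).astype(np.uint8)[118:162,244:286]
mm=cv2.moments(m);print('strap/hub mask area',m.sum())
cs,_=cv2.findContours(m,cv2.RETR_EXTERNAL,cv2.CHAIN_APPROX_NONE)
k=max(cs,key=cv2.contourArea)[:,0]+[244,118]
low=k[k[:,1]>132];print('hub fit',cv2.fitEllipse(low.astype(np.float32)))
kn=((g[...,0]<12)|(g[...,0]>170))&(g[...,2]<140)&(g[...,1]>60); kn=kn[60:105,245:290].astype(np.uint8)
cs,_=cv2.findContours(kn,cv2.RETR_EXTERNAL,cv2.CHAIN_APPROX_NONE);k=max(cs,key=cv2.contourArea)[:,0]+[245,60];print('knob',cv2.minEnclosingCircle(k.astype(np.float32)))
H=onz(w,264.5,138,60);K=onz(w,266.5,79,69);G=onz(w,214,181,18)
print(H,K,np.linalg.norm((H-K)[:2]),np.degrees(np.arctan2(*(K-H)[1::-1])));print(G)
E
```

```text
strap/hub mask area 964
hub fit ((263.5914611816406, 130.24017333984375), (37.931549072265625, 54.67243576049805), 171.2677764892578)
knob ((266.0, 79.36842346191406), 9.837140083312988)
[506.48004276 162.05866611  60.        ] [472.77985653 202.75849574  69.        ] 52.84107004459209 129.6253640230845
[499.74454218  82.94332483  18.        ]
```

```bash
python3 - <<'E'
from h import *
plan([528,129,220],np.radians(131),[(506,162,110,129.6,4),(506,162,38,129.6,4)],1)
E
```

```text
{"tx": 0.0328, "ty": 0.0042, "tz": 0.0917, "twist": 0.0019, "fingers": 1},
{"tx": 0.0328, "ty": 0.004, "tz": 0.0917, "twist": 0.002, "fingers": 1},
{"tx": 0.0328, "ty": 0.0038, "tz": 0.0916, "twist": 0.0019, "fingers": 1},
{"tx": 0.0329, "ty": 0.0036, "tz": 0.0917, "twist": 0.002, "fingers": 1},
{"tx": -0.0, "ty": 0.0, "tz": 0.06, "twist": -0.0, "fingers": 1},
{"tx": -0.0, "ty": 0.0, "tz": 0.06, "twist": -0.0, "fingers": 1},
{"tx": -0.0, "ty": 0.0, "tz": 0.06, "twist": -0.0, "fingers": 1},
{"tx": -0.0, "ty": 0.0, "tz": 0.06, "twist": -0.0, "fingers": 1},
cmd end [506. 162.  38.] 129.6
```

carry_out(
  moves=[
    {"tx": 0.0328,"ty": 0.0042,"tz": 0.0917,"twist": 0.0019,"fingers": 1},
    {"tx": 0.0328,"ty": 0.004,"tz": 0.0917,"twist": 0.002,"fingers": 1},
    {"tx": 0.0328,"ty": 0.0038,"tz": 0.0916,"twist": 0.0019,"fingers": 1},
    {"tx": 0.0329,"ty": 0.0036,"tz": 0.0917,"twist": 0.002,"fingers": 1},
    {"tx": 0,"ty": 0,"tz": 0.06,"twist": 0,"fingers": 1},
    {"tx": 0,"ty": 0,"tz": 0.06,"twist": 0,"fingers": 1},
    {"tx": 0,"ty": 0,"tz": 0.06,"twist": 0,"fingers": 1},
    {"tx": 0,"ty": 0,"tz": 0.06,"twist": 0,"fingers": 1},
    {"tx": 0,"ty": 0,"tz": 0,"twist": 0,"fingers": 1},
    {"tx": 0,"ty": 0,"tz": 0,"twist": 0,"fingers": 1},
  ],
)

```text
clock: 4.0
eef_pos: [506.4, 161.9, 38.9]
tool_rot: [3.141, 0.0, 2.261]
force: [-0.4, 1.1, 0.2]
width: 85.2
gripper_force: 0.0
```

```bash
python3 - <<'E'
from h import *
import pickle
s=ctrl.read_state();print(s['eef_pos'],np.degrees(s['tool_rot'][2]),s['force'])
w=snap('wrist','w2');pickle.dump(w,open('w2.pkl','wb'))
E
```

```text
[506.42217509 161.91976674  38.85166356] 129.5678282282045 [-0.35017201  1.06641322  0.2318842 ]
```

View pics/w2.png

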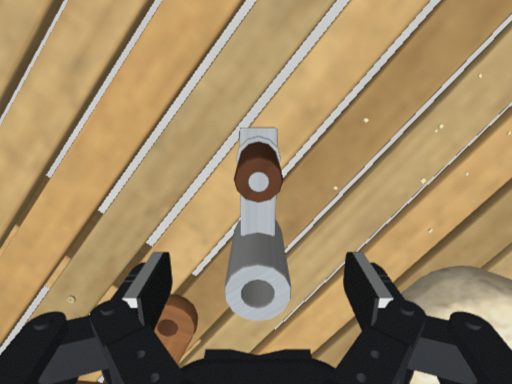

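Hub bore at (258,293), knob top at (258,183), and both centred between the fingers.

```bash
python3 - <<'E'
from h import *
import pickle
w=pickle.load(open('w2.pkl','rb'))
H=onz(w,258,292.5,60);K=onz(w,258.5,182,69)
print(H,K,np.linalg.norm((H-K)[:2]),np.degrees(np.arctan2(*(K-H)[1::-1])))
T=np.array(w['world_from_camera']);f=192/np.tan(np.radians(w['fovy'])/2)
for a,b in((226,291),):
  print('hub dia',np.linalg.norm(onz(w,226,292,60)-onz(w,291,292,60)))
E
```

```text
[506.76554069 161.38823791  60.        ] [473.23302797 202.17125429  69.        ] 52.79852113394759 129.42764324009735
hub dia 28.276269168154126
```

carry_out(
  moves=[
    {"tx": 0,"ty": 0,"tz": 0,"twist": 0,"fingers": 0},
    {"tx": 0,"ty": 0,"tz": 0,"twist": 0,"fingers": 0},
    {"tx": 0,"ty": 0,"tz": 0,"twist": 0,"fingers": 0},
    {"tx": 0,"ty": 0,"tz": 0,"twist": 0,"fingers": 0},
    {"tx": 0,"ty": 0,"tz": 0,"twist": 0,"fingers": 0},
    {"tx": 0,"ty": 0,"tz": 0,"twist": 0,"fingers": 0},
  ],
)

```text
clock: 4.8
eef_pos: [506.1, 162.1, 38.3]
tool_rot: [3.141, 0.0, 2.262]
force: [-1.4, -0.5, 5.2]
width: 28.0
gripper_force: 59.2
```

```bash
python3 - <<'E'
from h import *
plan([506,162,38],np.radians(129.6),[(506,162,240,129.6,5),(456,-156,245,101,7)],0)
E
```

```text
{"tx": 0.0, "ty": 0.0, "tz": -0.1347, "twist": -0.0, "fingers": 0},
{"tx": 0.0, "ty": 0.0, "tz": -0.1347, "twist": -0.0, "fingers": 0},
{"tx": 0.0, "ty": 0.0, "tz": -0.1346, "twist": -0.0, "fingers": 0},
{"tx": 0.0, "ty": 0.0, "tz": -0.1347, "twist": -0.0, "fingers": 0},
{"tx": 0.0, "ty": 0.0, "tz": -0.1346, "twist": -0.0, "fingers": 0},
{"tx": -0.1015, "ty": -0.1149, "tz": -0.0024, "twist": 0.0227, "fingers": 0},
{"tx": -0.1094, "ty": -0.1073, "tz": -0.0024, "twist": 0.0227, "fingers": 0},
{"tx": -0.1168, "ty": -0.0993, "tz": -0.0024, "twist": 0.0227, "fingers": 0},
{"tx": -0.1236, "ty": -0.0907, "tz": -0.0024, "twist": 0.0227, "fingers": 0},
{"tx": -0.1297, "ty": -0.0817, "tz": -0.0024, "twist": 0.0227, "fingers": 0},
{"tx": -0.1352, "ty": -0.0722, "tz": -0.0024, "twist": 0.0227, "fingers": 0},
{"tx": -0.14, "ty": -0.0624, "tz": -0.0023, "twist": 0.0227, "fingers": 0},
cmd end [ 456. -156.  245.] 101.0
```

carry_out(
  moves=[
    {"tx": 0,"ty": 0,"tz": -0.1347,"twist": 0,"fingers": 0},
    {"tx": 0,"ty": 0,"tz": -0.1347,"twist": 0,"fingers": 0},
    {"tx": 0,"ty": 0,"tz": -0.1346,"twist": 0,"fingers": 0},
    {"tx": 0,"ty": 0,"tz": -0.1347,"twist": 0,"fingers": 0},
    {"tx": 0,"ty": 0,"tz": -0.1346,"twist": 0,"fingers": 0},
    {"tx": -0.1015,"ty": -0.1149,"tz": -0.0024,"twist": 0.0227,"fingers": 0},
    {"tx": -0.1094,"ty": -0.1073,"tz": -0.0024,"twist": 0.0227,"fingers": 0},
    {"tx": -0.1168,"ty": -0.0993,"tz": -0.0024,"twist": 0.0227,"fingers": 0},
    {"tx": -0.1236,"ty": -0.0907,"tz": -0.0024,"twist": 0.0227,"fingers": 0},
    {"tx": -0.1297,"ty": -0.0817,"tz": -0.0024,"twist": 0.0227,"fingers": 0},
    {"tx": -0.1352,"ty": -0.0722,"tz": -0.0024,"twist": 0.0227,"fingers": 0},
    {"tx": -0.14,"ty": -0.0624,"tz": -0.0023,"twist": 0.0227,"fingers": 0},
  ],
)

```text
clock: 6.3
eef_pos: [455.1, -157.3, 244.6]
tool_rot: [-3.141, -0.0, 1.761]
force: [0.2, 0.5, -1.5]
width: 27.5
gripper_force: 59.8
```

carry_out(
  moves=[
    {"tx": 0,"ty": 0,"tz": 0,"twist": 0,"fingers": 0},
    {"tx": 0,"ty": 0,"tz": 0,"twist": 0,"fingers": 0},
    {"tx": 0,"ty": 0,"tz": 0,"twist": 0,"fingers": 0},
  ],
)

```text
clock: 6.68
eef_pos: [456.1, -154.5, 244.9]
tool_rot: [3.142, -0.001, 1.765]
force: [-0.1, 0.9, -2.3]
width: 27.6
gripper_force: 59.8
```

```bash
python3 - <<'E'
from h import *
import pickle
w=snap('wrist','w3');pickle.dump(w,open('w3.pkl','wb'))
E
```

```text
(no output)
```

View pics/w3.png

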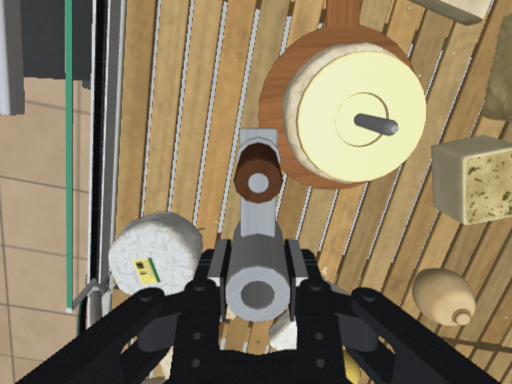

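Spindle tip at about (394,128), base at (359,120), bore circle around (362,119). The hub is still centred in the hand at (258,293).

```bash
python3 - <<'E'
from h import *
import pickle
w=pickle.load(open('w3.pkl','rb'));c=w['color'];g=cv2.cvtColor(c,cv2.COLOR_BGR2HSV)
print(ctrl.read_state()['eef_pos'])
print('tip',onz(w,394,128.5,167),onz(w,359,120,92))
m=((g[...,2]<170)).astype(np.uint8)[100:145,345:410];x,y,a,b=cv2.boundingRect(m);print('spindle bbox',x+345,y+100,a,b)
print(g[110,320],g[150,350],g[100,293])
f=cv2.inRange(g,(22,50,225),(36,255,255));k,l,s_,ce=cv2.connectedComponentsWithStats(f);i=l[150,350];ps=np.argwhere(l==i)[:,::-1]
h=cv2.convexHull(ps.astype(np.int32))[:,0];print(s_[i])
P=np.array([onz(w,u,v,98)[:2] for u,v in h],np.float32);print('face',cv2.minEnclosingCircle(P),cv2.fitEllipse(P))
# board: dark-orange mask
bm=cv2.inRange(g,(8,110,90),(16,200,200));k,l,s_,ce=cv2.connectedComponentsWithStats(bm);i=l[175,320];ps=np.argwhere(l==i)[:,::-1];print('board',s_[i])
h=cv2.convexHull(ps[ps[:,1]>60].astype(np.int32))[:,0];P=np.array([onz(w,u,v,18)[:2] for u,v in h if u<400 and v>60],np.float32)
A=np.c_[2*P,np.ones(len(P))];q=np.linalg.lstsq(A,(P**2).sum(1),rcond=None)[0];print('board c',q[:2],np.sqrt(q[2]+q[0]**2+q[1]**2))
E
```

```text
[ 456.14766021 -154.55200025  244.93284821]
tip [536.27069803 -79.35440302 167.        ] [536.49712314 -80.10479012  92.        ]
spindle bbox 354 100 44 45
[ 31  43 241] [ 31  50 242] [ 23  44 214]
[ 298   51  128  130 7741]
face ((536.6879272460938, -79.69087219238281), 57.447654724121094) ((536.6112670898438, -79.786376953125), (113.16365051269531, 114.6771469116211), 74.53141021728516)
board [     0      0    512    384 189901]
board c [ -90.60669762 -323.86473478] 336.3000654176909
```

```bash
python3 - <<'E'
from h import *
plan([456,-156,245],np.radians(101),[(536.3,-79,225,102.9,6)],0)
E
```

```text
{"tx": 0.0335, "ty": 0.052, "tz": 0.0111, "twist": -0.0018, "fingers": 0},
{"tx": 0.0332, "ty": 0.0521, "tz": 0.0111, "twist": -0.0018, "fingers": 0},
{"tx": 0.0329, "ty": 0.0523, "tz": 0.0111, "twist": -0.0017, "fingers": 0},
{"tx": 0.0326, "ty": 0.0525, "tz": 0.0111, "twist": -0.0018, "fingers": 0},
{"tx": 0.0323, "ty": 0.0527, "tz": 0.0111, "twist": -0.0017, "fingers": 0},
{"tx": 0.032, "ty": 0.0529, "tz": 0.0112, "twist": -0.0018, "fingers": 0},
cmd end [536.3 -79.  225. ] 102.9
```

carry_out(
  moves=[
    {"tx": 0.0335,"ty": 0.052,"tz": 0.0111,"twist": -0.0018,"fingers": 0},
    {"tx": 0.0332,"ty": 0.0521,"tz": 0.0111,"twist": -0.0018,"fingers": 0},
    {"tx": 0.0329,"ty": 0.0523,"tz": 0.0111,"twist": -0.0017,"fingers": 0},
    {"tx": 0.0326,"ty": 0.0525,"tz": 0.0111,"twist": -0.0018,"fingers": 0},
    {"tx": 0.0323,"ty": 0.0527,"tz": 0.0111,"twist": -0.0017,"fingers": 0},
    {"tx": 0.032,"ty": 0.0529,"tz": 0.0112,"twist": -0.0018,"fingers": 0},
    {"tx": 0,"ty": 0,"tz": 0,"twist": 0,"fingers": 0},
    {"tx": 0,"ty": 0,"tz": 0,"twist": 0,"fingers": 0},
    {"tx": 0,"ty": 0,"tz": 0,"twist": 0,"fingers": 0},
    {"tx": 0,"ty": 0,"tz": 0,"twist": 0,"fingers": 0},
  ],
)

```text
clock: 7.98
eef_pos: [536.0, -79.7, 225.2]
tool_rot: [-3.142, 0.0, 1.795]
force: [-0.2, 0.0, -1.6]
width: 27.8
gripper_force: 59.7
```

```bash
python3 - <<'E'
from h import *
for i in range(3):
    eyes.get_image('wrist');s=ctrl.read_state();print(s['eef_pos'],s['tool_rot'],s['force'])
E
```

```text
[536.02641091 -79.5149489  225.1601229 ] [3.14154010e+00 3.24106925e-04 1.79520296e+00] [ 0.78332575  0.66008038 -1.80837125]
[536.11401989 -79.39646712 225.14379096] [3.14146438e+00 2.57201213e-04 1.79536580e+00] [-0.45539738  0.08593406 -1.70377174]
[536.13594279 -79.30114055 225.1041612 ] [3.14149905e+00 1.95029598e-04 1.79556238e+00] [ 0.2360869  -0.19140191 -1.69409927]
```

carry_out(
  moves=[
    {"tx": 0,"ty": 0,"tz": 0.0185,"twist": 0,"fingers": 0},
    {"tx": 0,"ty": 0,"tz": 0.0185,"twist": 0,"fingers": 0},
    {"tx": 0,"ty": 0,"tz": 0.0185,"twist": 0,"fingers": 0},
    {"tx": 0,"ty": 0,"tz": 0.0185,"twist": 0,"fingers": 0},
    {"tx": 0,"ty": 0,"tz": 0.0185,"twist": 0,"fingers": 0},
    {"tx": 0,"ty": 0,"tz": 0.0185,"twist": 0,"fingers": 0},
    {"tx": 0,"ty": 0,"tz": 0,"twist": 0,"fingers": 0},
  ],
)

```text
clock: 9.0
eef_pos: [536.2, -78.8, 191.3]
tool_rot: [-3.141, -0.0, 1.796]
force: [-1.0, 0.2, -2.5]
width: 27.8
gripper_force: 59.7
```

carry_out(
  moves=[
    {"tx": 0,"ty": 0,"tz": 0.0195,"twist": 0,"fingers": 0},
    {"tx": 0,"ty": 0,"tz": 0.0195,"twist": 0,"fingers": 0},
    {"tx": 0,"ty": 0,"tz": 0.0195,"twist": 0,"fingers": 0},
    {"tx": 0,"ty": 0,"tz": 0.0195,"twist": 0,"fingers": 0},
    {"tx": 0,"ty": 0,"tz": 0.0195,"twist": 0,"fingers": 0},
    {"tx": 0,"ty": 0,"tz": 0.0195,"twist": 0,"fingers": 0},
    {"tx": 0,"ty": 0,"tz": 0.0195,"twist": 0,"fingers": 0},
    {"tx": 0,"ty": 0,"tz": 0.0195,"twist": 0,"fingers": 0},
    {"tx": 0,"ty": 0,"tz": 0,"twist": 0,"fingers": 0},
    {"tx": 0,"ty": 0,"tz": 0,"twist": 0,"fingers": 0},
  ],
)

```text
clock: 10.25
eef_pos: [536.2, -78.7, 144.8]
tool_rot: [-3.142, -0.0, 1.796]
force: [1.4, 2.3, -1.8]
width: 28.1
gripper_force: 59.8
```

carry_out(
  moves=[
    {"tx": 0,"ty": 0,"tz": 0.004,"twist": 0,"fingers": 0},
    {"tx": 0,"ty": 0,"tz": 0.004,"twist": 0,"fingers": 0},
    {"tx": 0,"ty": 0,"tz": 0.004,"twist": 0,"fingers": 0},
    {"tx": 0,"ty": 0,"tz": 0,"twist": 0,"fingers": 0},
  ],
)

```text
clock: 10.75
eef_pos: [536.4, -78.9, 141.3]
tool_rot: [3.141, -0.0, 1.796]
force: [1.7, 1.9, -0.8]
width: 27.9
gripper_force: 59.8
```

carry_out(
  moves=[
    {"tx": 0,"ty": 0,"tz": 0.003,"twist": 0,"fingers": 0},
    {"tx": 0,"ty": 0,"tz": 0.003,"twist": 0,"fingers": 0},
  ],
)

```text
clock: 11.0
eef_pos: [536.4, -78.9, 139.5]
tool_rot: [3.141, -0.0, 1.796]
force: [1.9, 3.1, -0.6]
width: 27.7
gripper_force: 59.8
```

carry_out(
  moves=[
    {"tx": 0,"ty": 0,"tz": 0.003,"twist": 0,"fingers": 0},
    {"tx": 0,"ty": 0,"tz": 0,"twist": 0,"fingers": 0},
  ],
)

```text
clock: 11.25
eef_pos: [536.4, -78.9, 138.5]
tool_rot: [3.141, -0.0, 1.796]
force: [1.3, 2.2, -1.0]
width: 27.8
gripper_force: 59.8
```

carry_out(
  moves=[
    {"tx": 0,"ty": 0,"tz": 0.003,"twist": 0,"fingers": 0},
    {"tx": 0,"ty": 0,"tz": 0,"twist": 0,"fingers": 0},
  ],
)

```text
clock: 11.5
eef_pos: [536.4, -78.9, 137.7]
tool_rot: [3.141, -0.0, 1.796]
force: [1.6, 2.2, -2.1]
width: 27.9
gripper_force: 59.9
```

carry_out(
  moves=[
    {"tx": 0,"ty": 0,"tz": 0.003,"twist": 0,"fingers": 0},
    {"tx": 0,"ty": 0,"tz": 0,"twist": 0,"fingers": 0},
  ],
)

```text
clock: 11.75
eef_pos: [536.4, -78.9, 136.8]
tool_rot: [3.141, -0.0, 1.796]
force: [0.9, 3.1, -1.8]
width: 28.0
gripper_force: 59.9
```

carry_out(
  moves=[
    {"tx": 0,"ty": 0,"tz": 0.003,"twist": 0,"fingers": 0},
    {"tx": 0,"ty": 0,"tz": 0,"twist": 0,"fingers": 0},
  ],
)

```text
clock: 12.0
eef_pos: [536.3, -78.9, 135.8]
tool_rot: [3.141, -0.0, 1.796]
force: [2.5, 3.1, -1.4]
width: 27.8
gripper_force: 59.9
```

carry_out(
  moves=[
    {"tx": 0,"ty": 0,"tz": 0.003,"twist": 0,"fingers": 0},
    {"tx": 0,"ty": 0,"tz": 0,"twist": 0,"fingers": 0},
  ],
)

```text
clock: 12.25
eef_pos: [536.4, -78.9, 135.2]
tool_rot: [3.141, 0.0, 1.796]
force: [1.3, 3.5, 2.4]
width: 27.7
gripper_force: 60.4
```

carry_out(
  moves=[
    {"tx": 0,"ty": 0,"tz": 0,"twist": 0,"fingers": 1},
    {"tx": 0,"ty": 0,"tz": 0,"twist": 0,"fingers": 1},
    {"tx": 0,"ty": 0,"tz": 0,"twist": 0,"fingers": 1},
    {"tx": 0,"ty": 0,"tz": 0,"twist": 0,"fingers": 1},
    {"tx": 0,"ty": 0,"tz": -0.07,"twist": 0,"fingers": 1},
    {"tx": 0,"ty": 0,"tz": -0.08,"twist": 0,"fingers": 1},
    {"tx": 0,"ty": 0,"tz": -0.08,"twist": 0,"fingers": 1},
    {"tx": 0,"ty": 0,"tz": 0,"twist": 0,"fingers": 1},
    {"tx": 0,"ty": 0,"tz": 0,"twist": 0,"fingers": 1},
    {"tx": 0,"ty": 0,"tz": 0,"twist": 0,"fingers": 1},
  ],
)

```text
clock: 13.5
eef_pos: [535.6, -79.0, 203.0]
tool_rot: [-3.14, -0.001, 1.796]
force: [0.1, -0.8, -0.9]
width: 85.3
gripper_force: 0.0
```

```bash
python3 - <<'E'
from h import *
import pickle
w=snap('wrist','w4');pickle.dump(w,open('w4.pkl','wb'));s=ctrl.read_state();print(s['eef_pos'],s['force'])
for n in ('w2','w4'):
    g=cv2.cvtColor(pickle.load(open(n+'.pkl','rb'))['color'],cv2.COLOR_BGR2GRAY)[130:330,190:330]
    c=cv2.HoughCircles(cv2.medianBlur(g,3),cv2.HOUGH_GRADIENT_ALT,1.5,5,param1=150,param2=.6,minRadius=6,maxRadius=45)
    print(n,None if c is None else (c[0]+[190,130,0]).round(1))
E
```

```text
[535.63312411 -78.98687015 203.04555918] [ 0.08864979 -0.97687107 -0.35460698]
w2 [[254.5 163.   25.3]
 [257.5 181.   23.7]
 [299.5 212.5  23.9]
 [307.  269.5  24.8]
 [262.  293.5  27.3]
 [262.  293.5  15.8]
 [257.5 181.   10.1]]
w4 [[296.5 169.   28.9]
 [259.  227.5  21.5]
 [259.  148.   13.8]
 [302.5 193.   30.4]
 [259.  227.5  10.3]]
```

View pics/w4.png

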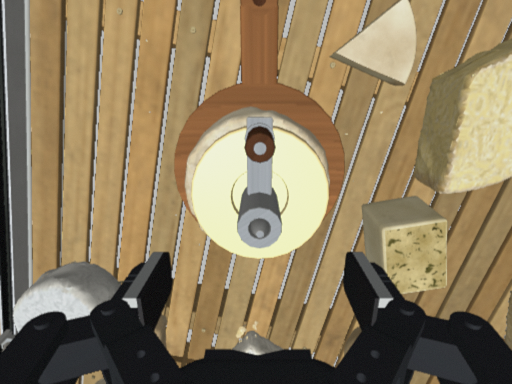

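Scraper stands on the spindle with the knob at (259,148), in line with the grip (hub at (259,227)). The small cheeses are undisturbed.

```bash
python3 - <<'E'
from h import *
import pickle
for n,k,h,z in (('w4',(259,148),(259,227.5),97),('w2',(257.5,181),(258,292.5),0)):
    w=pickle.load(open(n+'.pkl','rb'));K=onz(w,*k,z+69);H=onz(w,*h,z+60)
    print(n,K,H,np.linalg.norm((K-H)[:2]),np.degrees(np.arctan2(*(K-H)[1::-1])),'knob top r per 13.8/23.7px',np.linalg.norm(onz(w,k[0]+(13.8 if n=='w4' else 23.7),k[1],z+69)-K))
    g=cv2.cvtColor(w['color'],cv2.COLOR_BGR2HSV)
    m=(((g[...,0]<14)|(g[...,0]>170))&(g[...,2]<130)&(g[...,1]>80)).astype(np.uint8)
    y0,y1=(k[1]-45,k[1]+45);y0,y1=int(y0),int(y1);mm=m[y0:y1,225:295];print(cv2.boundingRect(mm))
s=ctrl.read_state();print(s['eef_pos'])
plan([536.3,-79,204],np.radians(102.9),[(524.5,-27.5,204,102.9,4),(524.5,-27.5,144.5,102.9,5)],.6)
E
```

```text
w4 [524.42379938 -28.14814794 166.        ] [536.40543341 -79.99922434 157.        ] 53.21741893367809 103.01140288114946 knob top r per 13.8/23.7px 7.757211159638576
(1, 0, 68, 59)
w2 [472.72923259 202.22968724  69.        ] [506.76554069 161.38823791  60.        ] 53.16478394689189 129.80703401183266 knob top r per 13.8/23.7px 8.315920064930518
(9, 6, 50, 60)
[535.63312411 -78.98687015 203.04555918]
{"tx": 0.044, "ty": -0.0, "tz": -0.0, "twist": -0.0, "fingers": 0.6},
{"tx": 0.044, "ty": -0.0, "tz": -0.0, "twist": -0.0, "fingers": 0.6},
{"tx": 0.0441, "ty": -0.0, "tz": -0.0, "twist": -0.0, "fingers": 0.6},
{"tx": 0.044, "ty": -0.0, "tz": -0.0, "twist": -0.0, "fingers": 0.6},
{"tx": 0.0, "ty": -0.0, "tz": 0.0397, "twist": -0.0, "fingers": 0.6},
{"tx": 0.0, "ty": -0.0, "tz": 0.0397, "twist": -0.0, "fingers": 0.6},
{"tx": 0.0, "ty": -0.0, "tz": 0.0396, "twist": -0.0, "fingers": 0.6},
{"tx": 0.0, "ty": -0.0, "tz": 0.0397, "twist": -0.0, "fingers": 0.6},
{"tx": 0.0, "ty": -0.0, "tz": 0.0396, "twist": -0.0, "fingers": 0.6},
cmd end [524.5 -27.5 144.5] 102.9
```

carry_out(
  moves=[
    {"tx": 0.044,"ty": 0,"tz": 0,"twist": 0,"fingers": 0.6},
    {"tx": 0.044,"ty": 0,"tz": 0,"twist": 0,"fingers": 0.6},
    {"tx": 0.044,"ty": 0,"tz": 0,"twist": 0,"fingers": 0.6},
    {"tx": 0.044,"ty": 0,"tz": 0,"twist": 0,"fingers": 0.6},
    {"tx": 0,"ty": 0,"tz": 0.0396,"twist": 0,"fingers": 0.6},
    {"tx": 0,"ty": 0,"tz": 0.0397,"twist": 0,"fingers": 0.6},
    {"tx": 0,"ty": 0,"tz": 0.0396,"twist": 0,"fingers": 0.6},
    {"tx": 0,"ty": 0,"tz": 0.0397,"twist": 0,"fingers": 0.6},
    {"tx": 0,"ty": 0,"tz": 0.0397,"twist": 0,"fingers": 0.6},
    {"tx": 0,"ty": 0,"tz": 0,"twist": 0,"fingers": 0.6},
    {"tx": 0,"ty": 0,"tz": 0,"twist": 0,"fingers": 0.6},
  ],
)

```text
clock: 14.92
eef_pos: [524.7, -27.4, 144.6]
tool_rot: [3.141, -0.0, 1.796]
force: [-0.3, -0.5, 0.4]
width: 51.4
gripper_force: 0.0
```

carry_out(
  moves=[
    {"tx": 0,"ty": 0,"tz": 0,"twist": 0,"fingers": 0},
    {"tx": 0,"ty": 0,"tz": 0,"twist": 0,"fingers": 0},
    {"tx": 0,"ty": 0,"tz": 0,"twist": 0,"fingers": 0},
    {"tx": 0,"ty": 0,"tz": 0,"twist": 0,"fingers": 0},
    {"tx": 0,"ty": 0,"tz": 0,"twist": 0,"fingers": 0},
  ],
)

```text
clock: 15.55
eef_pos: [524.9, -27.4, 144.9]
tool_rot: [3.141, 0.0, 1.796]
force: [-0.7, 0.7, 3.9]
width: 16.2
gripper_force: 58.6
```

carry_out(
  moves=[
    {"tx": 0,"ty": 0,"tz": 0.001,"twist": 0,"fingers": 0},
    {"tx": 0,"ty": 0,"tz": 0,"twist": 0,"fingers": 0},
  ],
)

```text
clock: 15.8
eef_pos: [525.0, -27.2, 144.7]
tool_rot: [3.14, 0.0, 1.796]
force: [0.5, 0.6, 6.2]
width: 16.2
gripper_force: 58.6
```

carry_out(
  moves=[
    {"tx": 0,"ty": 0,"tz": 0.001,"twist": 0,"fingers": 0},
    {"tx": 0,"ty": 0,"tz": 0,"twist": 0,"fingers": 0},
  ],
)

```text
clock: 16.05
eef_pos: [525.0, -27.1, 144.6]
tool_rot: [3.14, 0.0, 1.796]
force: [-0.9, 0.9, 8.8]
width: 16.5
gripper_force: 58.7
```

```bash
python3 - <<'E'
import numpy as np
R=53.2
for i in range(48):
    a,b=np.radians([7.5*i,7.5*(i+1)])
    print(i*7.5,(np.array([np.cos(b)-np.cos(a),np.sin(b)-np.sin(a)])*R/300/5).round(5),end='  ' if i%2==0 else '\n')
E
```

```text
0.0 [-0.0003   0.00463]  7.5 [-0.00091  0.00455]
15.0 [-0.00149  0.00439]  22.5 [-0.00205  0.00416]
30.0 [-0.00258  0.00386]  37.5 [-0.00306  0.00349]
45.0 [-0.00349  0.00306]  52.5 [-0.00386  0.00258]
60.0 [-0.00416  0.00205]  67.5 [-0.00439  0.00149]
75.0 [-0.00455  0.00091]  82.5 [-0.00463  0.0003 ]
90.0 [-0.00463 -0.0003 ]  97.5 [-0.00455 -0.00091]
105.0 [-0.00439 -0.00149]  112.5 [-0.00416 -0.00205]
120.0 [-0.00386 -0.00258]  127.5 [-0.00349 -0.00306]
135.0 [-0.00306 -0.00349]  142.5 [-0.00258 -0.00386]
150.0 [-0.00205 -0.00416]  157.5 [-0.00149 -0.00439]
165.0 [-0.00091 -0.00455]  172.5 [-0.0003  -0.00463]
180.0 [ 0.0003  -0.00463]  187.5 [ 0.00091 -0.00455]
195.0 [ 0.00149 -0.00439]  202.5 [ 0.00205 -0.00416]
210.0 [ 0.00258 -0.00386]  217.5 [ 0.00306 -0.00349]
225.0 [ 0.00349 -0.00306]  232.5 [ 0.00386 -0.00258]
240.0 [ 0.00416 -0.00205]  247.5 [ 0.00439 -0.00149]
255.0 [ 0.00455 -0.00091]  262.5 [ 0.00463 -0.0003 ]
270.0 [0.00463 0.0003 ]  277.5 [0.00455 0.00091]
285.0 [0.00439 0.00149]  292.5 [0.00416 0.00205]
300.0 [0.00386 0.00258]  307.5 [0.00349 0.00306]
315.0 [0.00306 0.00349]  322.5 [0.00258 0.00386]
330.0 [0.00205 0.00416]  337.5 [0.00149 0.00439]
345.0 [0.00091 0.00455]  352.5 [0.0003  0.00463]
```

carry_out(
  moves=[
    {"tx": -0.0003,"ty": 0.00463,"tz": 0,"twist": 0,"fingers": 0},
    {"tx": -0.0003,"ty": 0.00463,"tz": 0,"twist": 0,"fingers": 0},
    {"tx": -0.0003,"ty": 0.00463,"tz": 0,"twist": 0,"fingers": 0},
    {"tx": -0.0003,"ty": 0.00463,"tz": 0,"twist": 0,"fingers": 0},
    {"tx": -0.0003,"ty": 0.00463,"tz": 0,"twist": 0,"fingers": 0},
  ],
)

```text
clock: 16.68
eef_pos: [530.8, -25.7, 144.6]
tool_rot: [-3.141, -0.0, 1.797]
force: [-3.9, 1.1, 10.9]
width: 16.3
gripper_force: 59.2
```

carry_out(
  moves=[
    {"tx": -0.0009,"ty": 0.00455,"tz": 0,"twist": 0,"fingers": 0},
    {"tx": -0.0009,"ty": 0.00455,"tz": 0,"twist": 0,"fingers": 0},
    {"tx": -0.0009,"ty": 0.00455,"tz": 0,"twist": 0,"fingers": 0},
  ],
)

```text
clock: 17.05
eef_pos: [535.0, -25.3, 144.7]
tool_rot: [-3.141, -0.001, 1.797]
force: [-3.1, 2.7, 10.1]
width: 16.5
gripper_force: 59.3
```

carry_out(
  moves=[
    {"tx": -0.0009,"ty": 0.00455,"tz": 0,"twist": 0,"fingers": 0},
    {"tx": -0.0009,"ty": 0.00455,"tz": 0,"twist": 0,"fingers": 0},
    {"tx": -0.0015,"ty": 0.0044,"tz": 0,"twist": 0,"fingers": 0},
    {"tx": -0.0015,"ty": 0.0044,"tz": 0,"twist": 0,"fingers": 0},
    {"tx": -0.0015,"ty": 0.0044,"tz": 0,"twist": 0,"fingers": 0},
  ],
)

```text
clock: 17.68
eef_pos: [542.1, -25.5, 144.8]
tool_rot: [-3.141, -0.001, 1.797]
force: [-2.2, 2.3, 11.7]
width: 16.5
gripper_force: 59.3
```

carry_out(
  moves=[
    {"tx": -0.0015,"ty": 0.0044,"tz": 0,"twist": 0,"fingers": 0},
    {"tx": -0.0015,"ty": 0.0044,"tz": 0,"twist": 0,"fingers": 0},
    {"tx": -0.00205,"ty": 0.00416,"tz": 0,"twist": 0,"fingers": 0},
  ],
)

```text
clock: 18.05
eef_pos: [546.2, -26.0, 144.9]
tool_rot: [-3.141, -0.001, 1.797]
force: [-3.2, 2.9, 11.7]
width: 16.5
gripper_force: 59.4
```

carry_out(
  moves=[
    {"tx": -0.00205,"ty": 0.00416,"tz": -0.0002,"twist": 0,"fingers": 0},
    {"tx": -0.00205,"ty": 0.00416,"tz": -0.0002,"twist": 0,"fingers": 0},
    {"tx": -0.00205,"ty": 0.00416,"tz": -0.0002,"twist": 0,"fingers": 0},
    {"tx": -0.00205,"ty": 0.00416,"tz": -0.0002,"twist": 0,"fingers": 0},
    {"tx": -0.0026,"ty": 0.00386,"tz": -0.0001,"twist": 0,"fingers": 0},
    {"tx": -0.0026,"ty": 0.00386,"tz": -0.0001,"twist": 0,"fingers": 0},
  ],
)

```text
clock: 18.8
eef_pos: [554.6, -28.3, 145.1]
tool_rot: [3.141, -0.001, 1.797]
force: [-1.3, 2.5, 11.2]
width: 16.6
gripper_force: 59.3
```

carry_out(
  moves=[
    {"tx": -0.0026,"ty": 0.00386,"tz": -0.0001,"twist": 0,"fingers": 0},
    {"tx": -0.0026,"ty": 0.00386,"tz": -0.0001,"twist": 0,"fingers": 0},
    {"tx": -0.0026,"ty": 0.00386,"tz": -0.0001,"twist": 0,"fingers": 0},
  ],
)

```text
clock: 19.18
eef_pos: [558.4, -29.8, 145.2]
tool_rot: [3.141, -0.001, 1.797]
force: [-1.9, 3.0, 11.6]
width: 16.6
gripper_force: 59.3
```

carry_out(
  moves=[
    {"tx": -0.00306,"ty": 0.0035,"tz": -0.0003,"twist": 0,"fingers": 0},
    {"tx": -0.00306,"ty": 0.0035,"tz": -0.0003,"twist": 0,"fingers": 0},
    {"tx": -0.00306,"ty": 0.0035,"tz": -0.0002,"twist": 0,"fingers": 0},
    {"tx": -0.00306,"ty": 0.0035,"tz": -0.0002,"twist": 0,"fingers": 0},
    {"tx": -0.00306,"ty": 0.0035,"tz": -0.0002,"twist": 0,"fingers": 0},
  ],
)

```text
clock: 19.8
eef_pos: [564.6, -33.0, 145.4]
tool_rot: [3.141, -0.001, 1.797]
force: [-1.5, 2.0, 9.4]
width: 16.3
gripper_force: 59.2
```

carry_out(
  moves=[
    {"tx": -0.0035,"ty": 0.00306,"tz": -0.0002,"twist": 0,"fingers": 0},
    {"tx": -0.0035,"ty": 0.00306,"tz": -0.0002,"twist": 0,"fingers": 0},
    {"tx": -0.0035,"ty": 0.00306,"tz": -0.0002,"twist": 0,"fingers": 0},
    {"tx": -0.0035,"ty": 0.00306,"tz": -0.0002,"twist": 0,"fingers": 0},
    {"tx": -0.0035,"ty": 0.00306,"tz": -0.0002,"twist": 0,"fingers": 0},
  ],
)

```text
clock: 20.42
eef_pos: [570.3, -37.1, 145.7]
tool_rot: [3.141, -0.001, 1.797]
force: [-2.8, 2.1, 8.3]
width: 16.0
gripper_force: 59.2
```

carry_out(
  moves=[
    {"tx": -0.00386,"ty": 0.0026,"tz": -0.0001,"twist": 0,"fingers": 0},
    {"tx": -0.00386,"ty": 0.0026,"tz": 0,"twist": 0,"fingers": 0},
    {"tx": -0.00386,"ty": 0.0026,"tz": -0.0001,"twist": 0,"fingers": 0},
    {"tx": -0.00386,"ty": 0.0026,"tz": 0,"twist": 0,"fingers": 0},
    {"tx": -0.00386,"ty": 0.0026,"tz": -0.0001,"twist": 0,"fingers": 0},
  ],
)

```text
clock: 21.05
eef_pos: [575.2, -41.4, 145.9]
tool_rot: [3.141, -0.002, 1.797]
force: [-2.3, 1.9, 9.8]
width: 16.5
gripper_force: 59.2
```

carry_out(
  moves=[
    {"tx": -0.00416,"ty": 0.00205,"tz": -0.0001,"twist": 0,"fingers": 0},
    {"tx": -0.00416,"ty": 0.00205,"tz": -0.0001,"twist": 0,"fingers": 0},
    {"tx": -0.00416,"ty": 0.00205,"tz": -0.0001,"twist": 0,"fingers": 0},
    {"tx": -0.00416,"ty": 0.00205,"tz": -0.0001,"twist": 0,"fingers": 0},
    {"tx": -0.00416,"ty": 0.00205,"tz": -0.0001,"twist": 0,"fingers": 0},
  ],
)

```text
clock: 21.68
eef_pos: [579.6, -46.5, 146.1]
tool_rot: [3.141, -0.002, 1.797]
force: [-3.5, 3.8, 9.8]
width: 16.3
gripper_force: 59.3
```

carry_out(
  moves=[
    {"tx": -0.0044,"ty": 0.0015,"tz": -0.0001,"twist": 0,"fingers": 0},
    {"tx": -0.0044,"ty": 0.0015,"tz": -0.0002,"twist": 0,"fingers": 0},
    {"tx": -0.0044,"ty": 0.0015,"tz": -0.0001,"twist": 0,"fingers": 0},
    {"tx": -0.0044,"ty": 0.0015,"tz": -0.0002,"twist": 0,"fingers": 0},
    {"tx": -0.0044,"ty": 0.0015,"tz": -0.0001,"twist": 0,"fingers": 0},
  ],
)

```text
clock: 22.3
eef_pos: [583.4, -52.1, 146.3]
tool_rot: [3.141, -0.003, 1.797]
force: [-2.9, 4.5, 10.2]
width: 16.3
gripper_force: 59.3
```

carry_out(
  moves=[
    {"tx": -0.00455,"ty": 0.0009,"tz": -0.0001,"twist": 0,"fingers": 0},
    {"tx": -0.00455,"ty": 0.0009,"tz": -0.0001,"twist": 0,"fingers": 0},
    {"tx": -0.00455,"ty": 0.0009,"tz": -0.0001,"twist": 0,"fingers": 0},
    {"tx": -0.00455,"ty": 0.0009,"tz": -0.0001,"twist": 0,"fingers": 0},
    {"tx": -0.00455,"ty": 0.0009,"tz": -0.0001,"twist": 0,"fingers": 0},
  ],
)

```text
clock: 22.92
eef_pos: [586.6, -58.4, 146.5]
tool_rot: [3.14, -0.002, 1.797]
force: [-1.3, 3.8, 9.7]
width: 16.4
gripper_force: 59.1
```

carry_out(
  moves=[
    {"tx": -0.00463,"ty": 0.0003,"tz": -0.0001,"twist": 0,"fingers": 0},
    {"tx": -0.00463,"ty": 0.0003,"tz": -0.0001,"twist": 0,"fingers": 0},
    {"tx": -0.00463,"ty": 0.0003,"tz": -0.0001,"twist": 0,"fingers": 0},
    {"tx": -0.00463,"ty": 0.0003,"tz": -0.0001,"twist": 0,"fingers": 0},
    {"tx": -0.00463,"ty": 0.0003,"tz": -0.0001,"twist": 0,"fingers": 0},
  ],
)

```text
clock: 23.55
eef_pos: [588.8, -64.9, 146.7]
tool_rot: [3.139, -0.003, 1.797]
force: [-1.0, 4.4, 8.6]
width: 16.7
gripper_force: 59.0
```

carry_out(
  moves=[
    {"tx": -0.00463,"ty": -0.0003,"tz": -0.0001,"twist": 0,"fingers": 0},
    {"tx": -0.00463,"ty": -0.0003,"tz": -0.0001,"twist": 0,"fingers": 0},
    {"tx": -0.00463,"ty": -0.0003,"tz": -0.0001,"twist": 0,"fingers": 0},
    {"tx": -0.00463,"ty": -0.0003,"tz": -0.0001,"twist": 0,"fingers": 0},
    {"tx": -0.00463,"ty": -0.0003,"tz": -0.0001,"twist": 0,"fingers": 0},
  ],
)

```text
clock: 24.18
eef_pos: [590.3, -71.7, 147.0]
tool_rot: [3.139, -0.003, 1.797]
force: [-1.8, 3.9, 8.7]
width: 16.5
gripper_force: 59.0
```

carry_out(
  moves=[
    {"tx": -0.00455,"ty": -0.0009,"tz": 0,"twist": 0,"fingers": 0},
    {"tx": -0.00455,"ty": -0.0009,"tz": -0.0001,"twist": 0,"fingers": 0},
    {"tx": -0.00455,"ty": -0.0009,"tz": 0,"twist": 0,"fingers": 0},
    {"tx": -0.00455,"ty": -0.0009,"tz": -0.0001,"twist": 0,"fingers": 0},
    {"tx": -0.00455,"ty": -0.0009,"tz": -0.0001,"twist": 0,"fingers": 0},
  ],
)

```text
clock: 24.8
eef_pos: [590.9, -78.8, 147.2]
tool_rot: [3.138, -0.002, 1.797]
force: [0.4, 4.7, 9.5]
width: 16.2
gripper_force: 59.0
```

carry_out(
  moves=[
    {"tx": -0.0044,"ty": -0.0015,"tz": -0.0001,"twist": 0,"fingers": 0},
    {"tx": -0.0044,"ty": -0.0015,"tz": -0.0001,"twist": 0,"fingers": 0},
    {"tx": -0.0044,"ty": -0.0015,"tz": 0,"twist": 0,"fingers": 0},
    {"tx": -0.0044,"ty": -0.0015,"tz": -0.0001,"twist": 0,"fingers": 0},
    {"tx": -0.0044,"ty": -0.0015,"tz": -0.0001,"twist": 0,"fingers": 0},
  ],
)

```text
clock: 25.42
eef_pos: [590.4, -85.7, 147.3]
tool_rot: [3.137, -0.002, 1.797]
force: [0.4, 4.0, 8.1]
width: 16.2
gripper_force: 59.0
```

carry_out(
  moves=[
    {"tx": -0.00416,"ty": -0.00205,"tz": 0,"twist": 0,"fingers": 0},
    {"tx": -0.00416,"ty": -0.00205,"tz": 0,"twist": 0,"fingers": 0},
    {"tx": -0.00416,"ty": -0.00205,"tz": 0,"twist": 0,"fingers": 0},
    {"tx": -0.00416,"ty": -0.00205,"tz": -0.0001,"twist": 0,"fingers": 0},
    {"tx": -0.00416,"ty": -0.00205,"tz": 0,"twist": 0,"fingers": 0},
  ],
)

```text
clock: 26.05
eef_pos: [589.2, -92.5, 147.5]
tool_rot: [3.137, -0.002, 1.797]
force: [0.2, 4.3, 8.3]
width: 16.2
gripper_force: 59.0
```

carry_out(
  moves=[
    {"tx": -0.00386,"ty": -0.0026,"tz": 0,"twist": 0,"fingers": 0},
    {"tx": -0.00386,"ty": -0.0026,"tz": 0,"twist": 0,"fingers": 0},
    {"tx": -0.00386,"ty": -0.0026,"tz": 0,"twist": 0,"fingers": 0},
    {"tx": -0.00386,"ty": -0.0026,"tz": 0,"twist": 0,"fingers": 0},
    {"tx": -0.00386,"ty": -0.0026,"tz": 0,"twist": 0,"fingers": 0},
  ],
)

```text
clock: 26.68
eef_pos: [587.1, -99.0, 147.7]
tool_rot: [3.136, -0.002, 1.797]
force: [0.8, 4.1, 9.8]
width: 16.6
gripper_force: 59.0
```

carry_out(
  moves=[
    {"tx": -0.0035,"ty": -0.00306,"tz": -0.0001,"twist": 0,"fingers": 0},
    {"tx": -0.0035,"ty": -0.00306,"tz": -0.0001,"twist": 0,"fingers": 0},
    {"tx": -0.0035,"ty": -0.00306,"tz": -0.0001,"twist": 0,"fingers": 0},
    {"tx": -0.0035,"ty": -0.00306,"tz": -0.0001,"twist": 0,"fingers": 0},
    {"tx": -0.0035,"ty": -0.00306,"tz": 0,"twist": 0,"fingers": 0},
  ],
)

```text
clock: 27.3
eef_pos: [583.9, -105.5, 147.7]
tool_rot: [3.136, -0.001, 1.797]
force: [1.9, 3.6, 7.9]
width: 16.3
gripper_force: 58.9
```

carry_out(
  moves=[
    {"tx": -0.00306,"ty": -0.0035,"tz": 0,"twist": 0,"fingers": 0},
    {"tx": -0.00306,"ty": -0.0035,"tz": -0.0001,"twist": 0,"fingers": 0},
    {"tx": -0.00306,"ty": -0.0035,"tz": 0,"twist": 0,"fingers": 0},
    {"tx": -0.00306,"ty": -0.0035,"tz": -0.0001,"twist": 0,"fingers": 0},
    {"tx": -0.00306,"ty": -0.0035,"tz": 0,"twist": 0,"fingers": 0},
  ],
)

```text
clock: 27.92
eef_pos: [580.1, -111.3, 147.8]
tool_rot: [3.135, -0.001, 1.797]
force: [2.1, 3.2, 8.0]
width: 16.3
gripper_force: 59.0
```

carry_out(
  moves=[
    {"tx": -0.0026,"ty": -0.00386,"tz": 0.0002,"twist": 0,"fingers": 0},
    {"tx": -0.0026,"ty": -0.00386,"tz": 0,"twist": 0,"fingers": 0},
    {"tx": -0.0026,"ty": -0.00386,"tz": 0,"twist": 0,"fingers": 0},
    {"tx": -0.0026,"ty": -0.00386,"tz": 0,"twist": 0,"fingers": 0},
    {"tx": -0.0026,"ty": -0.00386,"tz": 0,"twist": 0,"fingers": 0},
  ],
)

```text
clock: 28.55
eef_pos: [575.7, -116.5, 148.0]
tool_rot: [3.134, -0.0, 1.797]
force: [1.8, 3.4, 8.7]
width: 16.1
gripper_force: 59.0
```

carry_out(
  moves=[
    {"tx": -0.00205,"ty": -0.00416,"tz": 0,"twist": 0,"fingers": 0},
    {"tx": -0.00205,"ty": -0.00416,"tz": 0,"twist": 0,"fingers": 0},
    {"tx": -0.00205,"ty": -0.00416,"tz": 0,"twist": 0,"fingers": 0},
    {"tx": -0.00205,"ty": -0.00416,"tz": 0,"twist": 0,"fingers": 0},
    {"tx": -0.00205,"ty": -0.00416,"tz": 0,"twist": 0,"fingers": 0},
  ],
)

```text
clock: 29.18
eef_pos: [570.3, -121.2, 147.9]
tool_rot: [3.134, -0.0, 1.797]
force: [2.4, 1.9, 8.2]
width: 16.7
gripper_force: 58.9
```

carry_out(
  moves=[
    {"tx": -0.0015,"ty": -0.0044,"tz": 0.0002,"twist": 0,"fingers": 0},
    {"tx": -0.0015,"ty": -0.0044,"tz": 0.0001,"twist": 0,"fingers": 0},
    {"tx": -0.0015,"ty": -0.0044,"tz": 0,"twist": 0,"fingers": 0},
    {"tx": -0.0015,"ty": -0.0044,"tz": 0.0001,"twist": 0,"fingers": 0},
    {"tx": -0.0015,"ty": -0.0044,"tz": 0,"twist": 0,"fingers": 0},
  ],
)

```text
clock: 29.8
eef_pos: [564.7, -125.1, 147.9]
tool_rot: [3.134, 0.0, 1.797]
force: [2.7, 2.3, 8.7]
width: 16.5
gripper_force: 59.0
```

carry_out(
  moves=[
    {"tx": -0.0009,"ty": -0.00455,"tz": 0.0001,"twist": 0,"fingers": 0},
    {"tx": -0.0009,"ty": -0.00455,"tz": 0,"twist": 0,"fingers": 0},
    {"tx": -0.0009,"ty": -0.00455,"tz": 0.0001,"twist": 0,"fingers": 0},
    {"tx": -0.0009,"ty": -0.00455,"tz": 0,"twist": 0,"fingers": 0},
    {"tx": -0.0009,"ty": -0.00455,"tz": 0,"twist": 0,"fingers": 0},
  ],
)

```text
clock: 30.42
eef_pos: [558.7, -128.1, 147.9]
tool_rot: [3.133, 0.001, 1.797]
force: [3.1, 1.4, 9.3]
width: 16.3
gripper_force: 59.0
```

carry_out(
  moves=[
    {"tx": -0.0003,"ty": -0.00463,"tz": 0.0001,"twist": 0,"fingers": 0},
    {"tx": -0.0003,"ty": -0.00463,"tz": 0,"twist": 0,"fingers": 0},
    {"tx": -0.0003,"ty": -0.00463,"tz": 0.0001,"twist": 0,"fingers": 0},
    {"tx": -0.0003,"ty": -0.00463,"tz": 0,"twist": 0,"fingers": 0},
    {"tx": -0.0003,"ty": -0.00463,"tz": 0,"twist": 0,"fingers": 0},
  ],
)

```text
clock: 31.05
eef_pos: [551.8, -130.5, 147.8]
tool_rot: [3.134, 0.001, 1.797]
force: [2.6, 1.5, 8.7]
width: 16.1
gripper_force: 59.0
```

carry_out(
  moves=[
    {"tx": 0.0003,"ty": -0.00463,"tz": 0.0001,"twist": 0,"fingers": 0},
    {"tx": 0.0003,"ty": -0.00463,"tz": 0,"twist": 0,"fingers": 0},
    {"tx": 0.0003,"ty": -0.00463,"tz": 0.0001,"twist": 0,"fingers": 0},
    {"tx": 0.0003,"ty": -0.00463,"tz": 0,"twist": 0,"fingers": 0},
    {"tx": 0.0003,"ty": -0.00463,"tz": 0.0001,"twist": 0,"fingers": 0},
  ],
)

```text
clock: 31.68
eef_pos: [545.0, -132.0, 147.6]
tool_rot: [3.134, 0.002, 1.797]
force: [2.8, 2.1, 8.3]
width: 16.5
gripper_force: 59.0
```

carry_out(
  moves=[
    {"tx": 0.0009,"ty": -0.00455,"tz": 0.0003,"twist": 0,"fingers": 0},
    {"tx": 0.0009,"ty": -0.00455,"tz": 0.0001,"twist": 0,"fingers": 0},
    {"tx": 0.0009,"ty": -0.00455,"tz": 0.0001,"twist": 0,"fingers": 0},
    {"tx": 0.0009,"ty": -0.00455,"tz": 0.0001,"twist": 0,"fingers": 0},
    {"tx": 0.0009,"ty": -0.00455,"tz": 0.0001,"twist": 0,"fingers": 0},
  ],
)

```text
clock: 32.3
eef_pos: [538.4, -132.4, 147.6]
tool_rot: [3.133, 0.002, 1.796]
force: [4.1, 0.1, 9.2]
width: 16.5
gripper_force: 59.0
```

carry_out(
  moves=[
    {"tx": 0.0015,"ty": -0.0044,"tz": 0.0001,"twist": 0,"fingers": 0},
    {"tx": 0.0015,"ty": -0.0044,"tz": 0.0001,"twist": 0,"fingers": 0},
    {"tx": 0.0015,"ty": -0.0044,"tz": 0.0001,"twist": 0,"fingers": 0},
    {"tx": 0.0015,"ty": -0.0044,"tz": 0.0001,"twist": 0,"fingers": 0},
    {"tx": 0.0015,"ty": -0.0044,"tz": 0.0001,"twist": 0,"fingers": 0},
  ],
)

```text
clock: 32.92
eef_pos: [531.2, -132.1, 147.3]
tool_rot: [3.134, 0.002, 1.796]
force: [3.7, -0.1, 8.9]
width: 16.1
gripper_force: 59.1
```

carry_out(
  moves=[
    {"tx": 0.00205,"ty": -0.00416,"tz": 0.0002,"twist": 0,"fingers": 0},
    {"tx": 0.00205,"ty": -0.00416,"tz": 0.0001,"twist": 0,"fingers": 0},
    {"tx": 0.00205,"ty": -0.00416,"tz": 0.0001,"twist": 0,"fingers": 0},
    {"tx": 0.00205,"ty": -0.00416,"tz": 0.0001,"twist": 0,"fingers": 0},
    {"tx": 0.00205,"ty": -0.00416,"tz": 0.0001,"twist": 0,"fingers": 0},
  ],
)

```text
clock: 33.55
eef_pos: [524.5, -130.8, 147.2]
tool_rot: [3.134, 0.003, 1.796]
force: [3.4, -0.2, 9.0]
width: 16.3
gripper_force: 59.0
```

carry_out(
  moves=[
    {"tx": 0.0026,"ty": -0.00386,"tz": 0.0001,"twist": 0,"fingers": 0},
    {"tx": 0.0026,"ty": -0.00386,"tz": 0.0001,"twist": 0,"fingers": 0},
    {"tx": 0.0026,"ty": -0.00386,"tz": 0.0001,"twist": 0,"fingers": 0},
    {"tx": 0.0026,"ty": -0.00386,"tz": 0.0001,"twist": 0,"fingers": 0},
    {"tx": 0.0026,"ty": -0.00386,"tz": 0.0001,"twist": 0,"fingers": 0},
  ],
)

```text
clock: 34.17
eef_pos: [518.0, -128.8, 147.1]
tool_rot: [3.134, 0.003, 1.796]
force: [3.7, -2.3, 9.2]
width: 16.4
gripper_force: 59.0
```

carry_out(
  moves=[
    {"tx": 0.00306,"ty": -0.0035,"tz": 0.0001,"twist": 0,"fingers": 0},
    {"tx": 0.00306,"ty": -0.0035,"tz": 0.0001,"twist": 0,"fingers": 0},
    {"tx": 0.00306,"ty": -0.0035,"tz": 0.0001,"twist": 0,"fingers": 0},
    {"tx": 0.00306,"ty": -0.0035,"tz": 0.0001,"twist": 0,"fingers": 0},
    {"tx": 0.00306,"ty": -0.0035,"tz": 0.0002,"twist": 0,"fingers": 0},
  ],
)

```text
clock: 34.8
eef_pos: [511.4, -125.7, 146.7]
tool_rot: [3.135, 0.003, 1.796]
force: [2.5, -2.5, 9.2]
width: 16.4
gripper_force: 59.0
```

carry_out(
  moves=[
    {"tx": 0.0035,"ty": -0.00306,"tz": 0.0001,"twist": 0,"fingers": 0},
    {"tx": 0.0035,"ty": -0.00306,"tz": 0.0001,"twist": 0,"fingers": 0},
    {"tx": 0.0035,"ty": -0.00306,"tz": 0.0001,"twist": 0,"fingers": 0},
    {"tx": 0.0035,"ty": -0.00306,"tz": 0.0001,"twist": 0,"fingers": 0},
    {"tx": 0.0035,"ty": -0.00306,"tz": 0.0002,"twist": 0,"fingers": 0},
  ],
)

```text
clock: 35.42
eef_pos: [505.6, -122.0, 146.5]
tool_rot: [3.135, 0.004, 1.795]
force: [2.1, -3.7, 10.3]
width: 16.3
gripper_force: 59.1
```

carry_out(
  moves=[
    {"tx": 0.00386,"ty": -0.0026,"tz": 0.0001,"twist": 0,"fingers": 0},
    {"tx": 0.00386,"ty": -0.0026,"tz": 0.0001,"twist": 0,"fingers": 0},
    {"tx": 0.00386,"ty": -0.0026,"tz": 0.0001,"twist": 0,"fingers": 0},
    {"tx": 0.00386,"ty": -0.0026,"tz": 0.0001,"twist": 0,"fingers": 0},
    {"tx": 0.00386,"ty": -0.0026,"tz": 0.0001,"twist": 0,"fingers": 0},
  ],
)

```text
clock: 36.05
eef_pos: [500.2, -117.5, 146.3]
tool_rot: [3.136, 0.004, 1.795]
force: [1.1, -3.2, 9.9]
width: 16.4
gripper_force: 59.0
```

carry_out(
  moves=[
    {"tx": 0.00416,"ty": -0.00205,"tz": 0.0001,"twist": 0,"fingers": 0},
    {"tx": 0.00416,"ty": -0.00205,"tz": 0.0001,"twist": 0,"fingers": 0},
    {"tx": 0.00416,"ty": -0.00205,"tz": 0.0001,"twist": 0,"fingers": 0},
    {"tx": 0.00416,"ty": -0.00205,"tz": 0.0001,"twist": 0,"fingers": 0},
    {"tx": 0.00416,"ty": -0.00205,"tz": 0.0001,"twist": 0,"fingers": 0},
  ],
)

```text
clock: 36.67
eef_pos: [495.3, -112.4, 146.1]
tool_rot: [3.137, 0.004, 1.795]
force: [1.6, -4.1, 10.6]
width: 16.3
gripper_force: 59.1
```

carry_out(
  moves=[
    {"tx": 0.0044,"ty": -0.0015,"tz": 0,"twist": 0,"fingers": 0},
    {"tx": 0.0044,"ty": -0.0015,"tz": 0.0001,"twist": 0,"fingers": 0},
    {"tx": 0.0044,"ty": -0.0015,"tz": 0.0001,"twist": 0,"fingers": 0},
    {"tx": 0.0044,"ty": -0.0015,"tz": 0.0001,"twist": 0,"fingers": 0},
    {"tx": 0.0044,"ty": -0.0015,"tz": 0,"twist": 0,"fingers": 0},
  ],
)

```text
clock: 37.3
eef_pos: [491.1, -106.4, 145.8]
tool_rot: [3.138, 0.004, 1.795]
force: [-0.2, -3.2, 11.1]
width: 16.4
gripper_force: 59.1
```

carry_out(
  moves=[
    {"tx": 0.00455,"ty": -0.0009,"tz": 0.0001,"twist": 0,"fingers": 0},
    {"tx": 0.00455,"ty": -0.0009,"tz": 0.0001,"twist": 0,"fingers": 0},
    {"tx": 0.00455,"ty": -0.0009,"tz": 0.0001,"twist": 0,"fingers": 0},
    {"tx": 0.00455,"ty": -0.0009,"tz": 0.0001,"twist": 0,"fingers": 0},
    {"tx": 0.00455,"ty": -0.0009,"tz": 0.0001,"twist": 0,"fingers": 0},
  ],
)

```text
clock: 37.92
eef_pos: [487.7, -99.9, 145.6]
tool_rot: [3.139, 0.003, 1.795]
force: [-0.5, -3.4, 12.1]
width: 16.5
gripper_force: 59.2
```

carry_out(
  moves=[
    {"tx": 0.00463,"ty": -0.0003,"tz": -0.0002,"twist": 0,"fingers": 0},
    {"tx": 0.00463,"ty": -0.0003,"tz": 0,"twist": 0,"fingers": 0},
    {"tx": 0.00463,"ty": -0.0003,"tz": 0,"twist": 0,"fingers": 0},
    {"tx": 0.00463,"ty": -0.0003,"tz": 0,"twist": 0,"fingers": 0},
    {"tx": 0.00463,"ty": -0.0003,"tz": 0,"twist": 0,"fingers": 0},
  ],
)

```text
clock: 38.55
eef_pos: [485.1, -92.9, 145.3]
tool_rot: [3.14, 0.003, 1.795]
force: [-1.7, -3.1, 11.4]
width: 16.2
gripper_force: 59.1
```

carry_out(
  moves=[
    {"tx": 0.00463,"ty": 0.0003,"tz": 0,"twist": 0,"fingers": 0},
    {"tx": 0.00463,"ty": 0.0003,"tz": 0,"twist": 0,"fingers": 0},
    {"tx": 0.00463,"ty": 0.0003,"tz": 0,"twist": 0,"fingers": 0},
    {"tx": 0.00463,"ty": 0.0003,"tz": 0,"twist": 0,"fingers": 0},
    {"tx": 0.00463,"ty": 0.0003,"tz": 0,"twist": 0,"fingers": 0},
  ],
)

```text
clock: 39.17
eef_pos: [483.7, -85.8, 145.2]
tool_rot: [3.141, 0.002, 1.795]
force: [-1.1, -2.6, 9.9]
width: 16.4
gripper_force: 59.0
```

carry_out(
  moves=[
    {"tx": 0.00455,"ty": 0.0009,"tz": 0,"twist": 0,"fingers": 0},
    {"tx": 0.00455,"ty": 0.0009,"tz": 0.0001,"twist": 0,"fingers": 0},
    {"tx": 0.00455,"ty": 0.0009,"tz": 0.0001,"twist": 0,"fingers": 0},
    {"tx": 0.00455,"ty": 0.0009,"tz": 0.0001,"twist": 0,"fingers": 0},
    {"tx": 0.00455,"ty": 0.0009,"tz": 0,"twist": 0,"fingers": 0},
  ],
)

```text
clock: 39.8
eef_pos: [483.3, -78.7, 145.0]
tool_rot: [3.141, 0.002, 1.795]
force: [-1.5, -2.8, 10.6]
width: 16.4
gripper_force: 59.0
```

carry_out(
  moves=[
    {"tx": 0.0044,"ty": 0.0015,"tz": 0.0001,"twist": 0,"fingers": 0},
    {"tx": 0.0044,"ty": 0.0015,"tz": 0.0001,"twist": 0,"fingers": 0},
    {"tx": 0.0044,"ty": 0.0015,"tz": 0.0001,"twist": 0,"fingers": 0},
    {"tx": 0.0044,"ty": 0.0015,"tz": 0,"twist": 0,"fingers": 0},
    {"tx": 0.0044,"ty": 0.0015,"tz": 0,"twist": 0,"fingers": 0},
  ],
)

```text
clock: 40.42
eef_pos: [483.7, -71.8, 144.9]
tool_rot: [-3.141, 0.002, 1.795]
force: [-2.1, -2.6, 10.0]
width: 16.3
gripper_force: 59.0
```

carry_out(
  moves=[
    {"tx": 0.00416,"ty": 0.00205,"tz": 0,"twist": 0,"fingers": 0},
    {"tx": 0.00416,"ty": 0.00205,"tz": 0.0001,"twist": 0,"fingers": 0},
    {"tx": 0.00416,"ty": 0.00205,"tz": 0,"twist": 0,"fingers": 0},
    {"tx": 0.00416,"ty": 0.00205,"tz": 0.0001,"twist": 0,"fingers": 0},
    {"tx": 0.00416,"ty": 0.00205,"tz": 0,"twist": 0,"fingers": 0},
  ],
)

```text
clock: 41.05
eef_pos: [485.1, -64.9, 144.8]
tool_rot: [-3.141, 0.002, 1.795]
force: [-2.3, -2.3, 9.9]
width: 16.0
gripper_force: 59.1
```

carry_out(
  moves=[
    {"tx": 0.00386,"ty": 0.0026,"tz": 0,"twist": 0,"fingers": 0},
    {"tx": 0.00386,"ty": 0.0026,"tz": 0.0001,"twist": 0,"fingers": 0},
    {"tx": 0.00386,"ty": 0.0026,"tz": 0,"twist": 0,"fingers": 0},
    {"tx": 0.00386,"ty": 0.0026,"tz": 0.0001,"twist": 0,"fingers": 0},
    {"tx": 0.00386,"ty": 0.0026,"tz": 0,"twist": 0,"fingers": 0},
  ],
)

```text
clock: 41.68
eef_pos: [487.4, -58.2, 144.6]
tool_rot: [-3.14, 0.002, 1.796]
force: [-3.2, -1.5, 10.6]
width: 16.0
gripper_force: 59.2
```

carry_out(
  moves=[
    {"tx": 0.0035,"ty": 0.00306,"tz": 0,"twist": 0,"fingers": 0},
    {"tx": 0.0035,"ty": 0.00306,"tz": 0,"twist": 0,"fingers": 0},
    {"tx": 0.0035,"ty": 0.00306,"tz": 0,"twist": 0,"fingers": 0},
    {"tx": 0.0035,"ty": 0.00306,"tz": 0,"twist": 0,"fingers": 0},
    {"tx": 0.0035,"ty": 0.00306,"tz": 0,"twist": 0,"fingers": 0},
  ],
)

```text
clock: 42.3
eef_pos: [490.5, -51.9, 144.6]
tool_rot: [-3.14, 0.001, 1.796]
force: [-1.5, -0.7, 9.6]
width: 16.5
gripper_force: 59.2
```

carry_out(
  moves=[
    {"tx": 0.00306,"ty": 0.0035,"tz": 0,"twist": 0,"fingers": 0},
    {"tx": 0.00306,"ty": 0.0035,"tz": 0,"twist": 0,"fingers": 0},
    {"tx": 0.00306,"ty": 0.0035,"tz": 0,"twist": 0,"fingers": 0},
    {"tx": 0.00306,"ty": 0.0035,"tz": 0,"twist": 0,"fingers": 0},
    {"tx": 0.00306,"ty": 0.0035,"tz": 0,"twist": 0,"fingers": 0},
  ],
)

```text
clock: 42.92
eef_pos: [494.5, -46.1, 144.5]
tool_rot: [-3.14, 0.001, 1.796]
force: [-3.3, -0.8, 9.9]
width: 16.6
gripper_force: 59.1
```

carry_out(
  moves=[
    {"tx": 0.0026,"ty": 0.00386,"tz": 0,"twist": 0,"fingers": 0},
    {"tx": 0.0026,"ty": 0.00386,"tz": 0,"twist": 0,"fingers": 0},
    {"tx": 0.0026,"ty": 0.00386,"tz": 0,"twist": 0,"fingers": 0},
    {"tx": 0.0026,"ty": 0.00386,"tz": 0,"twist": 0,"fingers": 0},
    {"tx": 0.0026,"ty": 0.00386,"tz": 0,"twist": 0,"fingers": 0},
  ],
)

```text
clock: 43.55
eef_pos: [499.1, -40.7, 144.5]
tool_rot: [-3.14, 0.001, 1.796]
force: [-2.9, 0.1, 9.7]
width: 16.3
gripper_force: 59.1
```

carry_out(
  moves=[
    {"tx": 0.00205,"ty": 0.00416,"tz": 0,"twist": 0,"fingers": 0},
    {"tx": 0.00205,"ty": 0.00416,"tz": 0,"twist": 0,"fingers": 0},
    {"tx": 0.00205,"ty": 0.00416,"tz": 0,"twist": 0,"fingers": 0},
    {"tx": 0.00205,"ty": 0.00416,"tz": 0,"twist": 0,"fingers": 0},
    {"tx": 0.00205,"ty": 0.00416,"tz": 0,"twist": 0,"fingers": 0},
  ],
)

```text
clock: 44.18
eef_pos: [504.5, -36.1, 144.5]
tool_rot: [-3.14, 0.0, 1.796]
force: [-3.5, 0.0, 9.2]
width: 16.4
gripper_force: 59.1
```

carry_out(
  moves=[
    {"tx": 0.0015,"ty": 0.0044,"tz": 0,"twist": 0,"fingers": 0},
    {"tx": 0.0015,"ty": 0.0044,"tz": 0,"twist": 0,"fingers": 0},
    {"tx": 0.0015,"ty": 0.0044,"tz": 0,"twist": 0,"fingers": 0},
    {"tx": 0.0015,"ty": 0.0044,"tz": 0,"twist": 0,"fingers": 0},
    {"tx": 0.0015,"ty": 0.0044,"tz": 0,"twist": 0,"fingers": 0},
  ],
)

```text
clock: 44.8
eef_pos: [510.5, -32.2, 144.5]
tool_rot: [-3.14, 0.0, 1.796]
force: [-3.6, 0.3, 9.7]
width: 16.3
gripper_force: 59.1
```

carry_out(
  moves=[
    {"tx": 0.0009,"ty": 0.00455,"tz": 0,"twist": 0,"fingers": 0},
    {"tx": 0.0009,"ty": 0.00455,"tz": 0,"twist": 0,"fingers": 0},
    {"tx": 0.0009,"ty": 0.00455,"tz": 0,"twist": 0,"fingers": 0},
    {"tx": 0.0009,"ty": 0.00455,"tz": 0,"twist": 0,"fingers": 0},
    {"tx": 0.0009,"ty": 0.00455,"tz": 0,"twist": 0,"fingers": 0},
  ],
)

```text
clock: 45.42
eef_pos: [516.9, -29.1, 144.5]
tool_rot: [-3.14, -0.0, 1.796]
force: [-3.3, 1.4, 10.8]
width: 16.4
gripper_force: 59.1
```

carry_out(
  moves=[
    {"tx": 0.0003,"ty": 0.00463,"tz": 0,"twist": 0,"fingers": 0},
    {"tx": 0.0003,"ty": 0.00463,"tz": 0,"twist": 0,"fingers": 0},
    {"tx": 0.0003,"ty": 0.00463,"tz": 0,"twist": 0,"fingers": 0},
    {"tx": 0.0003,"ty": 0.00463,"tz": 0,"twist": 0,"fingers": 0},
    {"tx": 0.0003,"ty": 0.00463,"tz": 0,"twist": 0,"fingers": 0},
  ],
)

```text
clock: 46.05
eef_pos: [523.6, -26.9, 144.6]
tool_rot: [-3.14, -0.0, 1.797]
force: [-3.5, 1.7, 11.1]
width: 16.4
gripper_force: 59.2
```

carry_out(
  moves=[
    {"tx": 0,"ty": 0.0045,"tz": -0.0003,"twist": 0,"fingers": 0},
    {"tx": -0.0003,"ty": 0.0045,"tz": -0.0002,"twist": 0,"fingers": 0},
    {"tx": 0,"ty": 0,"tz": 0,"twist": 0,"fingers": 0},
    {"tx": 0,"ty": 0,"tz": 0,"twist": 0,"fingers": 0},
  ],
)

```text
clock: 46.55
eef_pos: [526.5, -26.2, 144.7]
tool_rot: [-3.141, -0.001, 1.797]
force: [-2.4, 1.9, 8.5]
width: 15.9
gripper_force: 59.1
```

carry_out(
  moves=[
    {"tx": 0,"ty": 0,"tz": 0,"twist": 0,"fingers": 0.6},
    {"tx": 0,"ty": 0,"tz": 0,"twist": 0,"fingers": 0.6},
    {"tx": 0,"ty": 0,"tz": 0,"twist": 0,"fingers": 0.6},
    {"tx": 0,"ty": 0,"tz": 0,"twist": 0,"fingers": 0.6},
    {"tx": 0,"ty": 0,"tz": -0.06,"twist": 0,"fingers": 0.6},
    {"tx": 0,"ty": 0,"tz": -0.1,"twist": 0,"fingers": 0.6},
    {"tx": 0,"ty": 0,"tz": -0.1,"twist": 0,"fingers": 0.6},
    {"tx": 0,"ty": 0,"tz": 0,"twist": 0,"fingers": 0.6},
    {"tx": 0,"ty": 0,"tz": 0,"twist": 0,"fingers": 0.6},
    {"tx": 0,"ty": 0,"tz": 0,"twist": 0,"fingers": 0.6},
  ],
)

```text
clock: 47.8
eef_pos: [526.3, -27.1, 221.1]
tool_rot: [-3.139, -0.001, 1.796]
force: [-0.3, 0.6, -0.0]
width: 51.4
gripper_force: 0.0
```

```bash
python3 - <<'E'
from h import *
w=snap('wrist','w5');s=ctrl.read_state();print(s['eef_pos'],s['force'])
g=cv2.cvtColor(w['color'],cv2.COLOR_BGR2HSV)
c=cv2.HoughCircles(cv2.medianBlur(cv2.cvtColor(w['color'],cv2.COLOR_BGR2GRAY),3)[:, 180:340],cv2.HOUGH_GRADIENT_ALT,1.5,5,param1=150,param2=.6,minRadius=6,maxRadius=30)
for a in ([] if c is None else c[0]): u,v=a[0]+180,a[1]; print(a.round(1)+[180,0,0],onz(w,u,v,166)[:2].round(1),onz(w,u,v,157)[:2].round(1))
E
```

```text
[526.46171296 -27.06239758 221.17439011] [ 0.11444564 -0.24988984 -0.18665507]
[271.5 325.5  23. ] [ 556.  -110.4] [ 558.3 -118.2]
[268.5        207.          24.89999962] [531.  -16.3] [532.1 -19.6]
[255.         282.          16.10000038] [535.1 -75.1] [536.4 -81.3]
[256.5         61.5         14.89999962] [503.5  68.6] [503.2  69.4]
[223.5        124.5         14.19999981] [491.7  29.8] [491.   28.7]
[258.         222.          12.10000038] [526.6 -28.4] [527.5 -32.3]
[258.         204.          12.80000019] [523.7 -15.8] [524.5 -19.1]
[292.5        267.          17.29999924] [558.3 -57. ] [560.8 -62.2]
[321.         274.5         16.20000076] [579.9 -58.4] [583.3 -63.7]
[240.         192.          14.69999981] [510.4 -10.3] [510.5 -13.3]
```

```bash
python3 -c "
from cell import job
print(job.finish_job())"
```

```text
the job is handed in; nothing more can be done
None
```

The job is handed in: the scraper was set on the spindle and released, and its knob was then run one full clockwise turn, about 2° past the start, with wrist readings of 8–12 N. It was left standing there with the knob above the grip, at about 48 s of the 72 s allowed; I did not re-check the small cheeses after the turn.

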